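Refit the shelf of a top-loading incubator and load it

ROBOT

A 6-joint arm with a two-finger parallel gripper is mounted at the origin on a cart in front of the work surface, level with it; the furniture and walls round the work are solid. World frame = base frame: x ahead of the robot, y to its left, z up, the work surface at z = 0. Lengths are in m, angles in rad, forces in N, time in s.
With the tool pointing down it reaches from about 0.35 to 0.725 m from the base axis. Payload 6 kg.
Tool frame: the origin (TCP) lies at the very end of the fingers, on their centre line; the grasp point (between the pads) lies 19 mm behind it; z points along the fingers, y is the line along which they close (so a half turn about z gives the same grasp; the last joint's range is limited). The gripper opens to 85 mm and grips with 20 to 120 N. Pads are 22 mm wide; open, the fingers measure 114 mm over their backs; the gripper's body (76 mm by 85 mm) begins 54 mm behind the grasp point. The pads swing forward as they close: fully open they stand 13 mm farther back than shut.
Start: joints at [-0.792, 0.04, 0.085, 0, -1.615, -0.334], TCP at [0.258, -0.542, 0.21] pointing down, gripper open.
Joint ranges: [-2.56, 2.56], [-1.29, 2.01], [-1.08, 1.49], [-3.29, 1.98], [-2.81, -0.18], [-2.99, 2.99]. Speed limits (rad/s): [2.57, 2.57, 3.01, 3.14, 3.14, 3.14].

INTERFACE

Orientations are given as a unit quaternion [x, y, z, w].
In Python, from cell import telemetry, imaging, workorder gives the robot as it stands.
- The arm moves only by the tool servo_tool, never from a script. Its argument "commands" is a list of rows, each a list of 7 numbers: the shift along the tool's x, y, z scaled (see below), then the turn, a rotation vector about the tool's x, y, z scaled (see below), then the gripper's target within -1 to 1 (fully open at 1, half-way at 0, shut at -1). A call has 1 to 8 rows; each row shifts and turns the commanded pose from where the row before left it, along the tool's axes as they then stand; what a row does not reach is not made up. The controller multiplies each number of a shift by 25 mm and each number of a turn by 5 degrees. A row lasts 1/8 s, in which the tool goes at most 62.5 mm and 10.7 degrees, less where a joint would pass 70% of its speed; a pose out of reach is approached as far as the arm can. A call with a number of a shift or a turn outside -1 to 1 is refused whole. A call with a gripper value outside its range is refused whole. The fingers move at their own pace and stop on an object; "squeeze" is the grip in N (left out, the last holds). Time passes only in rows, so rows that do not move let the fingers close. It gives the time, the measured TCP pose, the force, the opening and the grip force at its end, in the units of the state.
- telemetry.read_state(): the state, without advancing time (a new reading comes with each control period).
- imaging.grab_frame(name): name is "scene" or "top"; returns a dict with "pixels" (480x640x3 uint8, red, green, blue), "fx", "fy", "cx", "cy" (pixels), "R" (3x3) and "t" (3): a world point X has camera coordinates R X + t. Camera axes: x right, y down, z forward; pixel columns grow to the right and rows downward; lengths in m; the calibration is good to about 2 mm. A picture is of the moment at which its call begins. There is no depth.
- workorder.finish_job(): hands the job in; it is judged then, once.
The state is a dict: "time_s": time; "joint_positions": joint angles; "joint_velocities": joint speeds; "effort": joint torques, N m; "position": TCP position; "tool_rot": TCP orientation; "contact_force": force on the tool from outside, world axes, zero at the start; "wrist_torque": the same for the moment, N m; "grip_width": finger opening in m; "gripper_force": force on a finger pad.
Only numpy, scipy, OpenCV 4.12 (cv2) and the standard library are available. Lean on these libraries where they do the work, as an engineer would, in place of code of your own. Each camera call takes 0.05 s, during which the arm holds its last target. There are 200 camera calls.

TASK

The bench incubator has been cleaned: put its shelf back, tilting it in through the narrow mouth and settling it flat on both ledges inside with the handle up, then stand the smaller of the two bottles upright on the shelf, setting it down gently, and close the lid fully. Leave the larger bottle, the roll of tape and the timer where they are.

Things in the scene. Friction and masses are not known exactly. Their poses are not given: they have to be found in the camera images.
- incubator: White box-shaped bench incubator, open at the top, fixed: 176 (x) x 258 (y) x 160 mm high without lid. Origin: centre of its underside, on the bench; -x is its front with the panel, +y its left, z up. Its mouth is 146 mm along x (|x| < 73) and 166 mm along y (|y| < 83), a neck 55 mm deep (z = 105 to 160) that opens into a chamber wider along y (see chamber).
- chamber (a point): Middle of the chamber at the height of the ledges' tops: 65 mm above the incubator's origin, same axes. Under the neck the chamber reaches to |x| = 73, |y| = 115 mm: an undercut of 32 mm at left and right. The two ledges run along the left and right walls, from |y| = 77 to 115; their tops lie 40 mm below the neck and 95 mm below the rim. Floor 41 mm below them.
- incubator_lid (a joint): Angle of the lid, rad: 0 closed, 1.57 upright; starts open at 1.7 to 1.85. Hinge line along the incubator's y on its rear top edge (x = 88, z = 160 mm). Hollow white lid 176 (x) x 258 (y) x 44 mm, 38 mm deep inside, 0.45 kg; closed, its top is at z = 204 mm. A stiff hinge (0.6 N m) holds it at any angle; pushing its outer (rear) face near the free edge takes 1 to 7 N.
- lid_edge (a point): Middle of the outer top edge of the lid's free side: 176 mm from the hinge line along the lid and 44 mm out, on its outer face. Axes of the lid: y along the hinge (as the incubator's y), -x from hinge to free edge, z out of its outer face (up when closed, to the rear when open). A finger lip 12 mm wide and 90 mm long sticks out of the free side.
- shelf_plate (a point): The incubator's shelf: flat slotted stainless plate 130 (x) x 182 (y) x 5 mm with an upright handle in its middle, about 0.3 kg; starts flat on the bench, handle up. This point: centre of the plate, half-way through its thickness; y along the 182 mm, z up along the handle. Lying on the ledges, this point is 2.5 mm above chamber.
- shelf_handle (a point): Centre of the shelf's handle grip, a flat grey bar 64 (x) x 10 (y) x 26 mm (z), axes as the plate's; 79.5 mm above the plate's centre, on two thin posts at x = -24 and 24 mm. To be taken across its 10 mm thickness, fingers closing along y.
- small_bottle_mid (a point): The smaller bottle: glass with screw cap, 56 mm diameter, 105 mm high, about 0.2 kg, upright; body straight up to about 60 mm, cap 40 mm wide. This point: on its axis, half-way up (52.5 mm over its foot).
- large_bottle_mid (a point): The larger bottle, a bystander: same shape, 70 mm diameter, 138 mm high (too tall for the closed incubator), upright. This point: on its axis, half-way up. The two bottles may stand in each other's place.
- tape_roll: Roll of tape lying flat, 94 mm diameter, 25 mm high, a bystander. Origin: centre of its underside.
- bench_timer: Small bench timer, 60 x 64 x 20 mm, a bystander. Origin: centre of its underside.

How it is judged:
On the way, in this order (a step that is already met when the one before it is completed fails the run):
1. the shelf lies flat on both ledges in the chamber, handle up (y of shelf_plate in the frame of incubator between -0.014 and 0.014 m and x of shelf_plate in the frame of incubator between -0.012 and 0.012 m and z of shelf_plate in the frame of incubator between 0.0635 and 0.0715 m and angle between shelf_plate's own z axis and vertical below 0.04 rad and angle between the x axis of shelf_plate and the x axis of incubator, either way round below 0.14 rad), for 0.2 s.
2. the smaller bottle stands upright on the shelf, which still lies flat on its ledges (all of step 1 and x of small_bottle_mid in the frame of incubator between -0.071 and 0.071 m and y of small_bottle_mid in the frame of incubator between -0.083 and 0.083 m and z of small_bottle_mid in the frame of incubator between 0.1165 and 0.1285 m and angle between small_bottle_mid's own z axis and vertical below 0.1 rad), for 0.2 s.
At the end, for the whole second after the job is handed in: Shelf flat (0.04 rad) on both ledges (height within 4 mm), centred within 14 mm sideways and 12 mm front to rear, square within 0.14 rad; smaller bottle upright (0.1 rad) on the shelf inside the mouth; lid closed (under 0.03 rad) (all of step 2 and value of joint incubator_lid below 0.03 rad); the robot touches nothing.
It fails at once if the larger bottle is moved by more than 25 mm (distance of large_bottle_mid from where it was at the start of the episode above 0.025 m).
It fails at once if the roll of tape is moved by more than 25 mm (distance of tape_roll from where it was at the start of the episode above 0.025 m).
It fails at once if the timer is moved by more than 25 mm (distance of bench_timer from where it was at the start of the episode above 0.025 m).
It fails at once if the smaller bottle is laid over by more than 45 degrees (angle between small_bottle_mid's own z axis and vertical above 0.79 rad).
It fails at once if the smaller bottle is dropped or lowered at over 0.4 m/s in the last 27 mm above the shelf (x of small_bottle_mid in the frame of incubator between -0.073 and 0.073 m and y of small_bottle_mid in the frame of incubator between -0.083 and 0.083 m and z of small_bottle_mid in the frame of incubator below 0.15 m and linear speed of small_bottle above 0.4 m/s).
It also fails if it takes over 72 s, if anything falls off the work surface, if the arm or the gripper's body presses on something with over 40 N, if the wrist force passes 120 N, or if a joint passes its speed limit or range.

## Working session

There is one attempt and no reset: what is moved stays moved. The work goes in short steps, Python scripts to look and compute and a tool call to move; the robot and the scene stay as the last step left them, time stands still between calls to the robot, and variables do not carry over. Pictures are saved under pics/ and viewed, at most 10 in all, crops included, and the job is handed in when it is done.

Besides the shell and the picture viewer there is one more tool, called after ">>>" by a JSON object that holds its "api" and its "payload". servo_tool: Moves the arm, as the interface text tells. Shifts and turns lie within -1 to 1; 1 stands for 25 mm of shift or 5 degrees of turn. Its arguments: {"type":"object","properties":{"commands":{"type":"array"},"squeeze":{"type":"number"}},"required":["commands"]}

```bash
mkdir -p pics; ls; python3 - <<'E'
from cell import telemetry, imaging
import cv2
print(telemetry.read_state())
for n in ("scene","top"):
    f=imaging.grab_frame(n); cv2.imwrite(f"pics/{n}0.png",f["pixels"][:,:,::-1])
    print(n,{k:(v if not hasattr(v,'tolist') else v.tolist()) for k,v in f.items() if k!="pixels"})
E
```

```text
pics
{'time_s': 0.0, 'joint_positions': array([-7.92273645e-01,  4.08241763e-02,  8.37515610e-02, -4.42648366e-04,
       -1.61549968e+00, -3.33680317e-01]), 'joint_velocities': array([ 0.00020894, -0.000911  , -0.00056724, -0.00145695, -0.00054283,
        0.00135173]), 'effort': array([-1.06116990e-03, -3.68208611e+01,  3.47416162e+01,  6.93266898e+00,
       -5.45569303e-03,  4.00060878e-05]), 'position': array([ 0.25807436, -0.5412396 ,  0.20924341]), 'tool_rot': array([-2.20601170e-01,  9.75363669e-01,  8.70902977e-04, -2.80954049e-04]), 'contact_force': array([ 0.46597774, -0.00552181, -0.20554301]), 'wrist_torque': array([ 0.05035854,  0.01664425, -0.05087072]), 'gripper_force': 0.0, 'grip_width': 0.08567877982333233}
scene {'fx': 457.2954331416129, 'fy': 457.2954331416129, 'cx': 318.09636977926505, 'cy': 234.93930025301694, 'R': [[-0.8643663957308564, -0.5028391870279372, 0.004846227432940357], [-0.3631605017333244, 0.6175385989851672, -0.697682254858354], [0.3478292453374912, -0.6048130543833525, -0.7163909444817343]], 't': [0.44191513963733886, 0.3019464916314919, 1.0803549009409383]}
top {'fx': 503.2584989346925, 'fy': 503.2584989346925, 'cx': 326.55687740683845, 'cy': 235.15429099237025, 'R': [[0.0021199922831297868, -0.9998811855310414, -0.015268282606720569], [-0.9803020819718519, 0.0009373913751625872, -0.19750177057196835], [0.19749261686040856, 0.015386231457019828, -0.9801836206380816]], 't': [0.018270402613529278, 0.5460158297042328, 1.2760799848125193]}
```

View pics/scene0.png

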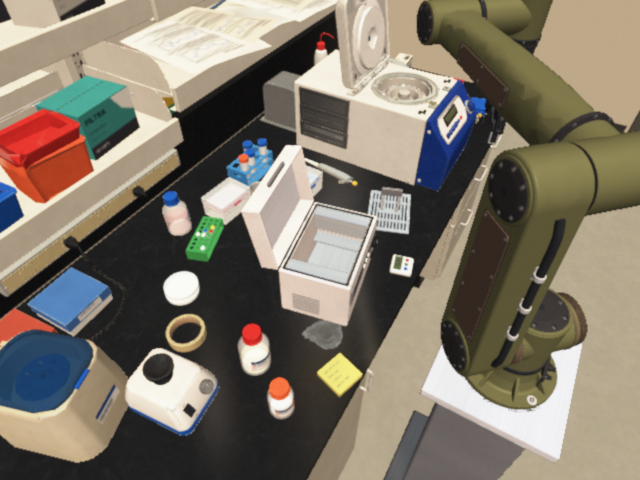

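View pics/top0.png

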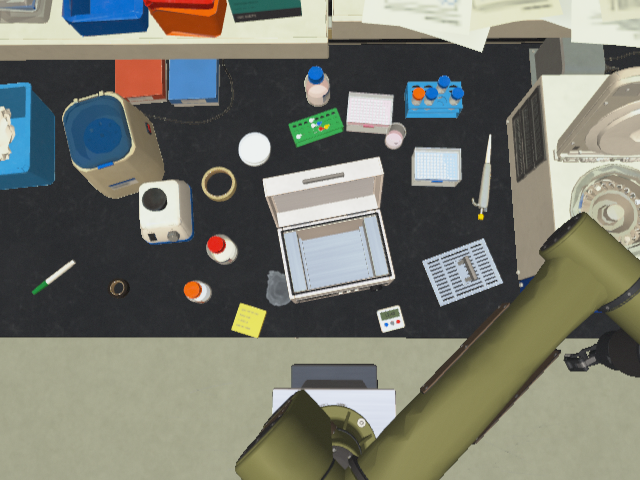

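The scene shows the orange-capped (smaller) bottle at (280,400), the red-capped larger one at (254,350), and the shelf at (390,210). In the top view, the shelf is at about (462,271), incubator mouth centre about (337,255), bottles at (222,249) red and (198,292) orange. I'll enlarge to get precise corners.

```bash
cat > h.py <<'E'
import numpy as np, cv2
from cell import telemetry, imaging
def ray(f,u,v):
    R=np.array(f["R"]);t=np.array(f["t"]);c=-R.T@t
    return c,R.T@np.array([(u-f["cx"])/f["fx"],(v-f["cy"])/f["fy"],1])
def atz(f,u,v,z):
    c,d=ray(f,u,v); return c+d*(z-c[2])/d[2]
def proj(f,X):
    p=np.array(f["R"])@np.array(X)+np.array(f["t"]); return np.array([f["fx"]*p[0]/p[2]+f["cx"],f["fy"]*p[1]/p[2]+f["cy"]])
def crop(name,f,c0,r0,w,h,s):
    im=cv2.resize(np.ascontiguousarray(f["pixels"][r0:r0+h,c0:c0+w,::-1]),None,fx=s,fy=s,interpolation=cv2.INTER_CUBIC)
    for k in range(0,w,20): cv2.putText(im,str(c0+k),(k*s,8),0,.35,(0,0,255)); cv2.line(im,(k*s,10),(k*s,16),(0,0,255))
    for k in range(0,h,20): cv2.putText(im,str(r0+k),(0,k*s+4),0,.35,(0,0,255)); cv2.line(im,(24,k*s),(30,k*s),(0,0,255))
    cv2.imwrite(name,im)
E
python3 - <<'E'
from h import *
f=imaging.grab_frame("top")
crop("pics/c1.png",f,255,155,260,190,3)
f=imaging.grab_frame("scene")
crop("pics/c2.png",f,230,130,190,300,2)
E
```

```text
(no output)
```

View pics/c1.png

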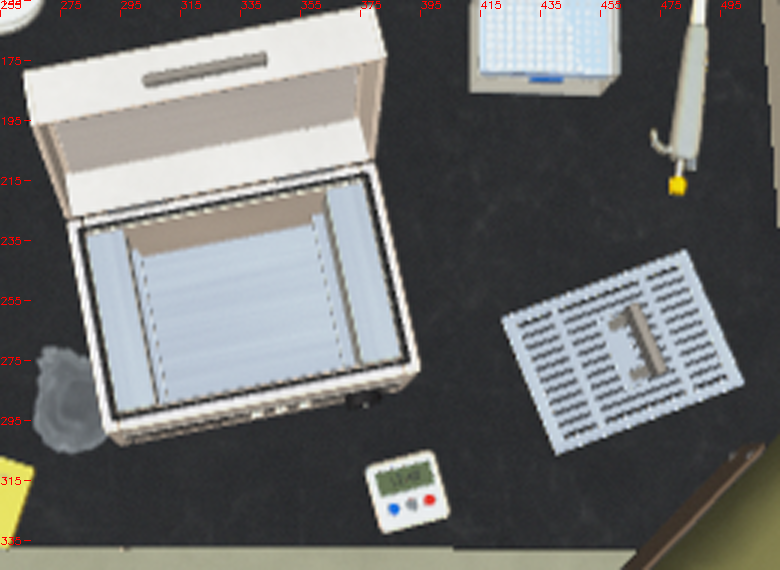

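View pics/c2.png

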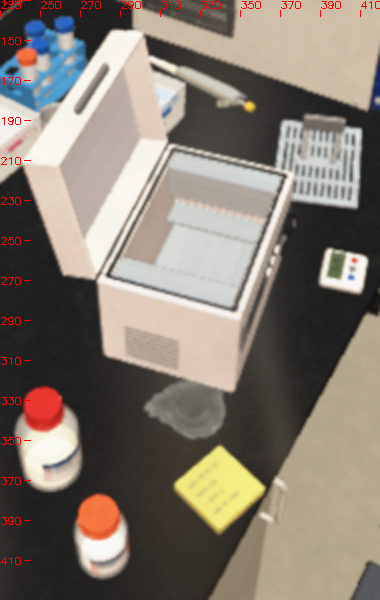

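Top crop: incubator rim corners at about (277,228), (380,208), (394,278), (292,299). Plate corners at (423,261), (484,238), (503,283), (441,307), and the handle leans away at (465..479, 257..280). Bottle caps in the scene crop: orange (279,382), red (251,330).

```bash
cat > m.py <<'E'
from h import *
f=imaging.grab_frame("top"); s=imaging.grab_frame("scene")
np.set_printoptions(precision=4,suppress=True)
def fit(P,M):
    # P world xy, M model xy -> centre, yaw
    Pc=P-P.mean(0);Mc=M-M.mean(0)
    a=np.arctan2((Mc[:,0]*Pc[:,1]-Mc[:,1]*Pc[:,0]).sum(),(Mc*Pc).sum())
    R=np.array([[np.cos(a),-np.sin(a)],[np.sin(a),np.cos(a)]])
    c=P.mean(0)-R@M.mean(0)
    print("centre",c,"yaw",a,np.degrees(a),"res",(P-(M@R.T+c)).round(4).tolist()); return c,a
box=np.array([[.088,.129],[.088,-.129],[-.088,-.129],[-.088,.129]])
P=np.array([atz(f,u,v,.160)[:2] for u,v in[(277.3,227.7),(380.3,208.3),(394.3,277.7),(291.7,299)]]); fit(P,box)
pl=np.array([[.065,.091],[.065,-.091],[-.065,-.091],[-.065,.091]])
P=np.array([atz(f,u,v,.005)[:2] for u,v in[(422.7,261.3),(483.7,238.3),(502.7,282.7),(440.7,306.7)]]); c,a=fit(P,pl)
for z in (.095,):
  for x in(.032,-.032):
    p=[c[0]+np.cos(a)*x,c[1]+np.sin(a)*x,z]; print("handle end",p,"top px",proj(f,p),"crop",(proj(f,p)-[255,155])*3,"scene",proj(s,p))
for n,(u,v),(us,vs),z in(("orange",(195,288),(279.5,381),.105),("red",(215,243),(251.5,328),.138)):
    print(n,atz(f,u,v,z),atz(s,us,vs,z))
print("timer",atz(f,390,319,.02),"tape",atz(f,219,184,.025))
crop("pics/c3.png",f,165,220,100,90,6)
E
python3 m.py
```

```text
centre [ 0.4817 -0.0058] yaw 0.19664044208832668 11.266667413247799 res [[0.0007, -0.0007], [-0.0014, 0.0003], [0.0005, 0.0046], [0.0002, -0.0042]]
centre [ 0.4544 -0.347 ] yaw 0.35543400603749775 20.364868441376043 res [[-0.0002, -0.0021], [-0.0002, 0.0003], [0.0005, 0.0021], [-0.0002, -0.0003]]
handle end [np.float64(0.4843992505019253), np.float64(-0.33586875368568975), 0.095] top px [466.3259 255.7361] crop [633.9778 302.2082] scene [381.7264 186.1474]
handle end [np.float64(0.4243995356731976), np.float64(-0.35814057939602056), 0.095] top px [476.5119 279.3956] crop [664.5357 373.1868] scene [403.0179 188.5548]
orange [0.4014 0.3464 0.105 ] [0.4005 0.3482 0.105 ]
red [0.5097 0.2935 0.138 ] [0.5089 0.2901 0.138 ]
timer [ 0.3286 -0.1476  0.02  ] tape [0.6968 0.3173 0.025 ]
```

View pics/c3.png

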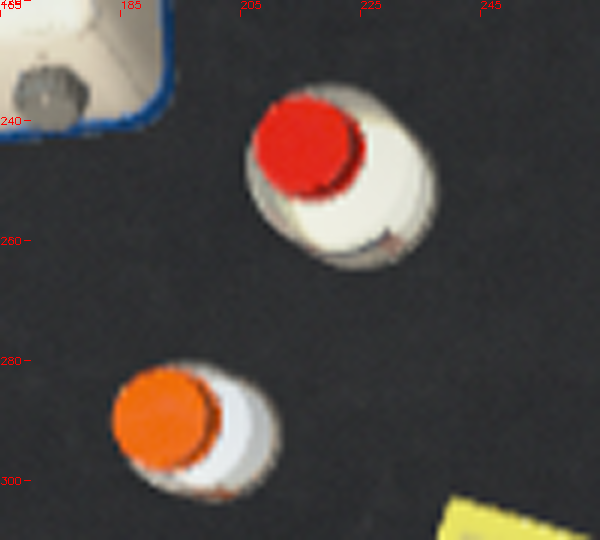

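```bash
cat > plan.py <<'E'
import numpy as np, sys
from scipy.spatial.transform import Rotation as Ro, Slerp
from cell import telemetry
def tool(yaw,tx=0,ty=0): # yaw, tilts in deg of an object held with tool x=-obj x, y=obj y
    return Ro.from_euler('ZXY',[yaw,tx,ty],degrees=True)*Ro.from_matrix(np.diag([-1.,1,-1]))
def start():
    s=telemetry.read_state(); return np.array(s["position"]),Ro.from_quat(s["tool_rot"])
def rows(p0,r0,p1,r1,grip,n=None,step=.024):
    p1=np.array(p1,float); rv=(r0.inv()*r1).as_rotvec()
    m=max(1,int(np.ceil(max(np.abs(p1-p0).max()/step,np.degrees(np.abs(rv)).max()/4.8)))); n=n or m
    n=max(n,m); out=[]; p,r=p0,r0
    for k in range(1,n+1):
        q=p0+(p1-p0)*k/n
        rn=r0*Ro.from_rotvec(rv*k/n)
        sh=np.round(r.inv().apply(q-p)/.025,2); tu=np.round(np.degrees((r.inv()*rn).as_rotvec())/5,2)
        out.append([*map(float,sh+0.),*map(float,tu+0.),grip])
        p=p+r.apply(sh*.025); r=r*Ro.from_rotvec(np.radians(tu*5))
    for i in range(0,n,8): print(str(out[i:i+8]).replace(" ",""))
    return p,r
E
python3 - <<'E'
from plan import *
p,r=start()
p,r=rows(p,r,[.4544,-.347,.16],tool(20.4),1)
rows(p,r,[.4544,-.347,.063],tool(20.4),1,5)
E
```

```text
[[-1.16,0.4,0.22,0.0,0.0,0.11,1],[-1.15,0.42,0.22,0.0,0.0,0.12,1],[-1.16,0.43,0.23,0.0,0.0,0.11,1],[-1.14,0.44,0.22,0.0,0.0,0.11,1],[-1.14,0.45,0.22,0.0,0.0,0.12,1],[-1.14,0.46,0.22,0.0,0.0,0.11,1],[-1.14,0.47,0.22,0.01,0.0,0.11,1],[-1.12,0.49,0.23,0.0,0.0,0.11,1]]
[[-1.13,0.49,0.22,0.0,0.0,0.12,1]]
[[0.0,0.0,0.78,0.0,0.0,0.0,1],[0.0,0.0,0.77,0.0,0.0,0.0,1],[0.0,0.0,0.78,0.0,0.0,0.0,1],[0.0,0.0,0.77,0.0,0.0,0.0,1],[0.0,0.0,0.78,0.0,0.0,0.0,1]]
```

>>> {"api": "servo_tool", "payload": {"commands": [[-0.94,0.34,0.18,0,0,0.1,1],[-0.94,0.34,0.18,0,0,0.1,1],[-0.94,0.35,0.18,0,0,0.1,1],[-0.94,0.36,0.18,0,0,0.1,1],[-0.93,0.37,0.18,0,0,0.1,1],[-0.93,0.37,0.18,0,0,0.1,1],[-0.93,0.38,0.18,0,0,0.1,1],[-0.93,0.38,0.18,0,0,0.1,1]]}}

```text
time_s: 1.3
position: [0.4008, -0.3995, 0.1741]
tool_rot: [-0.186, 0.982, 0.0, 0.0]
contact_force: [0.6, -0.2, 0.2]
grip_width: 0.0854
gripper_force: 0.0
```

>>> {"api": "servo_tool", "payload": {"commands": [[-0.93,0.38,0.18,0,0,0.1,1],[-0.93,0.39,0.18,0,0,0.1,1],[-0.93,0.39,0.18,0,0,0.1,1],[0,0,0,0,0,0,1],[0,0,0,0,0,0,1]]}}

```text
time_s: 1.92
position: [0.4548, -0.3483, 0.1609]
tool_rot: [-0.174, 0.985, -0.0, -0.0]
contact_force: [-0.3, -0.1, 1.1]
grip_width: 0.0854
gripper_force: 0.0
```

```bash
sed -i 's/np.abs(p1-p0).max()/np.linalg.norm(p1-p0)/' plan.py; python3 - <<'E'
from plan import *
p,r=start();print(p,(tool(20.4).inv()*r).as_rotvec(degrees=True))
rows(p,r,[.4544,-.347,.063],tool(20.4),1,5)
from h import *
f=imaging.grab_frame("top"); crop("pics/c4.png",f,400,190,130,130,4)
E
```

```text
[ 0.45481231 -0.34834752  0.16092223] [0.0054775  0.01016176 0.40247895]
[[0.0,0.01,0.78,0.0,0.0,-0.02,1],[0.0,0.01,0.79,0.0,0.0,-0.01,1],[0.0,0.01,0.78,0.0,0.0,-0.02,1],[0.0,0.02,0.78,0.0,0.0,-0.01,1],[0.0,0.01,0.79,0.0,0.0,-0.02,1]]
```

View pics/c4.png

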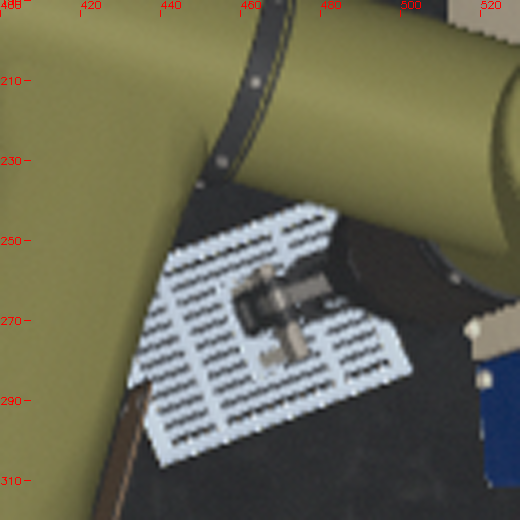

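The crop shows the open fingers straddling the handle around (468,265), so the aim is good. Next: descend and close.

>>> {"api": "servo_tool", "payload": {"commands": [[0,0,0.78,0,0,-0.02,1],[0,0.02,0.78,0,0,-0.02,1],[0,0.01,0.78,0,0,-0.01,1],[0,0.02,0.78,0,0,-0.01,1],[0,0,0.78,0,0,-0.02,1]]}}

```text
time_s: 2.6
position: [0.4544, -0.3468, 0.0617]
tool_rot: [-0.177, 0.984, 0.0, -0.0]
contact_force: [0.1, 0.4, 0.4]
grip_width: 0.0856
gripper_force: 0.0
```

>>> {"api": "servo_tool", "payload": {"commands": [[0,0,0,0,0,0,-1],[0,0,0,0,0,0,-1],[0,0,0,0,0,0,-1],[0,0,0,0,0,0,-1],[0,0,0,0,0,0,-1],[0,0,0,0,0,0,-1]], "squeeze": 100}}

```text
time_s: 3.35
position: [0.4549, -0.347, 0.0643]
tool_rot: [-0.177, 0.984, -0.0, 0.0]
contact_force: [-0.1, 2.2, 5.7]
grip_width: 0.0066
gripper_force: 100.6
```

```bash
python3 - <<'E'
from plan import *
p,r=start();print(p,(tool(20.4).inv()*r).as_rotvec(degrees=True),telemetry.read_state()["grip_width"])
p2=[.4544,-.347,.20]
print("lift");p,r=rows(p,r,p2,r,-1)
print("carry to above");
c=np.array([.4817,-.0058]);yaw=11.27
def tcp(dx,dy,zpl,tilt,yaw=yaw):
    R=Ro.from_euler('ZX',[yaw,tilt],degrees=True)
    Rz=Ro.from_euler('z',yaw,degrees=True)
    return np.r_[c,0]+Rz.apply([dx,dy,zpl])+R.apply([0,0,.0605])
p,r=rows(p,r,tcp(0,-.12,.26,-20),tool(yaw,-20),-1)
p,r=rows(p,r,tcp(0,0,.26,-38),tool(yaw,-38),-1)
E
```

```text
[ 0.45491222 -0.34701363  0.06426254] [ 0.04255589 -0.03916464  0.00273704] 0.006603018700079652
lift
[[0.0,0.0,-0.9,0.0,0.0,0.0,-1],[0.01,0.0,-0.91,0.0,0.0,0.0,-1],[0.0,0.0,-0.9,0.0,0.0,0.0,-1],[0.0,0.0,-0.91,0.0,0.0,0.0,-1],[0.0,0.0,-0.9,0.0,0.0,0.0,-1],[0.01,0.0,-0.91,0.0,0.0,0.0,-1]]
carry to above
[[-0.43,0.71,-0.39,0.33,0.03,0.15,-1],[-0.42,0.7,-0.41,0.33,0.02,0.15,-1],[-0.41,0.69,-0.43,0.34,0.03,0.15,-1],[-0.4,0.69,-0.46,0.33,0.03,0.15,-1],[-0.39,0.68,-0.47,0.33,0.03,0.15,-1],[-0.38,0.67,-0.5,0.33,0.02,0.15,-1],[-0.37,0.66,-0.51,0.33,0.03,0.15,-1],[-0.36,0.65,-0.53,0.34,0.03,0.15,-1]]
[[-0.35,0.64,-0.56,0.33,0.03,0.15,-1],[-0.34,0.62,-0.57,0.33,0.02,0.15,-1],[-0.33,0.62,-0.59,0.33,0.03,0.15,-1],[-0.32,0.6,-0.61,0.33,0.03,0.16,-1]]
[[0.0,0.88,-0.25,0.6,0.0,0.0,-1],[0.0,0.86,-0.3,0.6,0.0,0.0,-1],[0.0,0.84,-0.35,0.6,0.0,0.0,-1],[0.0,0.83,-0.39,0.6,0.0,0.0,-1],[0.0,0.8,-0.43,0.6,0.0,0.0,-1],[0.0,0.78,-0.47,0.6,0.0,0.0,-1]]
```

>>> {"api": "servo_tool", "payload": {"commands": [[0,0,-0.4,0,0,0,-1],[0,0,-0.8,0,0,0,-1],[0,0,-1,0,0,0,-1],[0,0,-1,0,0,0,-1],[0,0,-1,0,0,0,-1],[0,0,-1,0,0,0,-1],[0,0,-0.5,0,0,0,-1]]}}

```text
time_s: 4.22
position: [0.455, -0.3473, 0.2082]
tool_rot: [-0.177, 0.984, -0.001, 0.001]
contact_force: [0.9, 0.6, -3.6]
grip_width: 0.0068
gripper_force: 99.5
```

>>> {"api": "servo_tool", "payload": {"commands": [[-0.43,0.71,-0.39,0.33,0.03,0.15,-1],[-0.42,0.7,-0.41,0.33,0.03,0.15,-1],[-0.41,0.69,-0.43,0.33,0.03,0.15,-1],[-0.4,0.69,-0.46,0.33,0.03,0.15,-1],[-0.39,0.68,-0.47,0.33,0.03,0.15,-1],[-0.38,0.67,-0.5,0.33,0.03,0.15,-1],[-0.37,0.66,-0.51,0.33,0.03,0.15,-1],[-0.36,0.65,-0.53,0.33,0.03,0.15,-1]]}}

```text
time_s: 5.22
position: [0.4859, -0.1835, 0.2838]
tool_rot: [-0.124, 0.986, -0.115, 0.01]
contact_force: [0.4, 1.0, -3.1]
grip_width: 0.007
gripper_force: 99.5
```

>>> {"api": "servo_tool", "payload": {"commands": [[-0.35,0.64,-0.56,0.33,0.03,0.15,-1],[-0.34,0.62,-0.57,0.33,0.03,0.15,-1],[-0.33,0.62,-0.59,0.33,0.03,0.15,-1],[-0.32,0.6,-0.61,0.33,0.03,0.15,-1]]}}

```text
time_s: 5.72
position: [0.5016, -0.1023, 0.3228]
tool_rot: [-0.097, 0.98, -0.172, 0.015]
contact_force: [0.4, 0.1, -3.2]
grip_width: 0.007
gripper_force: 99.5
```

>>> {"api": "servo_tool", "payload": {"commands": [[0,0.88,-0.25,0.6,0,0,-1],[0,0.86,-0.3,0.6,0,0,-1],[0,0.84,-0.35,0.6,0,0,-1],[0,0.83,-0.39,0.6,0,0,-1],[0,0.8,-0.43,0.6,0,0,-1],[0,0.78,-0.47,0.6,0,0,-1],[0,0,0,0,0,0,-1],[0,0,0,0,0,0,-1]]}}

```text
time_s: 6.72
position: [0.4752, 0.0308, 0.314]
tool_rot: [-0.093, 0.941, -0.322, 0.03]
contact_force: [0.2, -0.1, -3.9]
grip_width: 0.0068
gripper_force: 99.6
```

```bash
cat >> plan.py <<'E'
c=np.array([.4817,-.0058]);YAW=11.27
def tcp(dx,dy,zpl,tilt,yaw=YAW,c=c,L=.0605):
    return np.r_[c,0]+Ro.from_euler('z',YAW,degrees=True).apply([dx,dy,zpl])+Ro.from_euler('ZX',[yaw,tilt],degrees=True).apply([0,0,L])
E
python3 - <<'E'
from plan import *
from h import *
p,r=start();print(p,tcp(0,0,.26,-38),(tool(YAW,-38).inv()*r).as_rotvec(degrees=True))
s=telemetry.read_state();print(s["joint_positions"],s["contact_force"],s["grip_width"])
a=imaging.grab_frame("top");b=imaging.grab_frame("scene")
A=a["pixels"][130:350,210:480,::-1];B=b["pixels"][60:360,180:480,::-1]
crop("pics/a.png",a,230,130,200,190,3)
crop("pics/b.png",b,200,80,200,280,2)
x=cv2.imread("pics/a.png");y=cv2.imread("pics/b.png")[:570]
y=cv2.resize(y,(200,280)) if 0 else y
cv2.imwrite("pics/c5.png",cv2.resize(np.hstack([x[:560],y[:560]]),(800,448)))
E
```

```text
[0.47515588 0.03075926 0.31400889] [0.47442062 0.03072928 0.30767465] [-0.21004901  0.17163571 -0.13171766]
[ 0.87401725 -0.21761668 -0.28745562  0.52810797 -1.90739171 -2.17346196] [ 0.24734939 -0.09020096 -3.94848007] 0.0067605131197689804
```

View pics/c5.png

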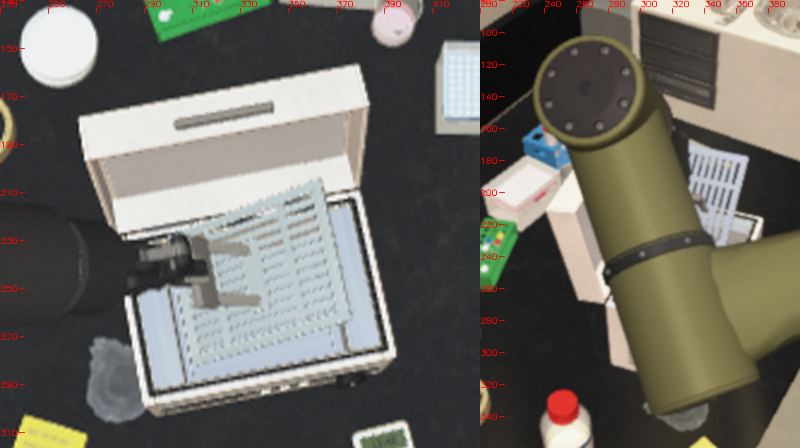

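```bash
python3 - <<'E'
from plan import *
from h import *
f=imaging.grab_frame("top"); np.set_printoptions(precision=4,suppress=True)
Rz=Ro.from_euler('z',YAW,degrees=True)
for u,v in[(297.7,232.3),(307.3,290),(364,216.7),(375.3,275.7)]:
    print("mouth edge in inc frame",Rz.inv().apply(atz(f,u,v,.16)-np.r_[c,0]))
# gasket outline/inner front & rear lines
for n,(u,v) in dict(rearL=(282,232.5),rearR=(376,213.5),frL=(293,293),frR=(390,274)).items(): print(n,Rz.inv().apply(atz(f,u,v,.16)-np.r_[c,0]))
p,r=start(); R=r*Ro.from_matrix(np.diag([-1.,1,-1]))
o=p-R.apply([0,0,.0605]); print("plate centre inc",Rz.inv().apply(o-np.r_[c,0]))
for x,y in((.065,.091),(.065,-.091),(-.065,-.091),(-.065,.091)): print(proj(f,o+R.apply([x,y,0])))
E
```

```text
mouth edge in inc frame [0.0674 0.0814 0.16  ]
mouth edge in inc frame [-0.0749  0.0846  0.16  ]
mouth edge in inc frame [ 0.0739 -0.0848  0.16  ]
mouth edge in inc frame [-0.0731 -0.0812  0.16  ]
rearL [0.0745 0.1191 0.16  ]
rearR [ 0.076  -0.1153  0.16  ]
frL [-0.0753  0.1193  0.16  ]
frR [-0.0759 -0.1164  0.16  ]
plate centre inc [ 0.0004 -0.0005  0.2666]
[300.5741 227.9266]
[363.5576 203.7646]
[376.5086 263.1975]
[310.9109 282.4318]
```

```bash
cat > ins.py <<'E'
from plan import *
Y=11.1; L=.0618
def wp(p,r,ye,ze,th,n=None):
    t=np.radians(th); return rows(p,r,tcp(0,ye-.091*np.cos(t),ze+.091*np.sin(t),-th,Y,L=L),tool(Y,-th),-1,n,step=.02)
E
python3 - <<'E'
from ins import *
p,r=start()
print("B");p,r=wp(p,r,.0717,.0725,38)
print("C");p,r=wp(p,r,.085,.0725,32)
print("D");p,r=wp(p,r,.095,.0725,25)
print("E");p,r=wp(p,r,.106,.0725,12)
E
```

```text
B
[[0.0,0.49,0.61,0.01,0.0,0.01,-1],[0.0,0.48,0.62,0.0,0.0,0.0,-1],[0.0,0.49,0.61,0.01,-0.01,0.01,-1],[0.0,0.49,0.61,0.0,0.0,0.0,-1],[0.01,0.49,0.62,0.01,0.0,0.01,-1],[0.0,0.49,0.61,0.01,0.0,0.0,-1],[0.0,0.49,0.61,0.0,-0.01,0.01,-1]]
C
[[0.0,0.09,0.03,-0.6,0.0,0.0,-1],[0.0,0.08,0.04,-0.6,0.0,0.0,-1]]
D
[[0.0,0.03,0.13,-0.7,0.0,0.0,-1],[0.0,0.03,0.13,-0.7,0.01,0.0,-1]]
E
[[0.0,-0.02,0.23,-0.87,0.0,0.0,-1],[0.0,-0.04,0.23,-0.86,0.0,0.0,-1],[0.0,-0.05,0.22,-0.87,0.0,0.0,-1]]
```

>>> {"api": "servo_tool", "payload": {"commands": [[0,0.49,0.61,0,0,0.01,-1],[0,0.48,0.62,0,0,0,-1],[0,0.49,0.61,0,0,0.01,-1],[0,0.49,0.61,0,0,0,-1],[0,0.49,0.62,0,0,0.01,-1]]}}

```text
time_s: 7.5
position: [0.4745, 0.0317, 0.2144]
tool_rot: [-0.092, 0.941, -0.323, 0.03]
contact_force: [0.8, 0.5, -3.9]
grip_width: 0.0066
gripper_force: 99.5
```

>>> {"api": "servo_tool", "payload": {"commands": [[0,0.49,0.61,0.01,0,0,-1],[0,0.49,0.61,0,0,0.01,-1],[0,0,0,0,0,0,-1]]}}

```text
time_s: 7.88
position: [0.4738, 0.0318, 0.1751]
tool_rot: [-0.092, 0.941, -0.324, 0.029]
contact_force: [-0.6, 0.4, -2.6]
grip_width: 0.0068
gripper_force: 99.5
```

```bash
python3 - <<'E'
from ins import *
p,r=start(); R=r*Ro.from_matrix(np.diag([-1.,1,-1])); o=p-R.apply([0,0,L])
print(Ro.from_euler('z',YAW,degrees=True).inv().apply(o-np.r_[c,0]),R.as_euler('ZXY',degrees=True),telemetry.read_state()["contact_force"])
print("C");p,r=wp(p,r,.085,.0725,32)
print("D");p,r=wp(p,r,.095,.0725,25)
print("E");p,r=wp(p,r,.106,.0725,12)
E
```

```text
[-0.00073331  0.00038197  0.12639924] [ 11.29016207 -37.98932405   0.32347972] [-0.57495378  0.41590503 -2.58740567]
C
[[-0.01,0.06,0.0,-0.6,-0.02,0.01,-1],[-0.01,0.06,0.01,-0.6,-0.02,0.02,-1]]
D
[[0.0,0.03,0.13,-0.7,0.0,0.0,-1],[0.0,0.02,0.12,-0.7,0.0,0.0,-1]]
E
[[0.0,-0.02,0.23,-0.87,0.0,0.0,-1],[0.0,-0.04,0.23,-0.86,0.0,0.0,-1],[0.0,-0.05,0.23,-0.87,0.0,0.0,-1]]
```

>>> {"api": "servo_tool", "payload": {"commands": [[0,0.06,0,-0.6,-0.02,0.01,-1],[0,0.06,0.01,-0.6,-0.02,0.02,-1],[0,0.03,0.13,-0.7,0,0,-1],[0,0.02,0.12,-0.7,0,0,-1],[0,0,0,0,0,0,-1]]}}

```text
time_s: 8.5
position: [0.4749, 0.0321, 0.1707]
tool_rot: [-0.093, 0.972, -0.213, 0.023]
contact_force: [-0.4, 0.9, -2.3]
grip_width: 0.0068
gripper_force: 99.5
```

>>> {"api": "servo_tool", "payload": {"commands": [[0,-0.02,0.23,-0.87,0,0,-1],[0,-0.04,0.23,-0.86,0,0,-1],[0,-0.05,0.23,-0.87,0,0,-1],[0,0,0,0,0,0,-1]]}}

```text
time_s: 9.0
position: [0.4763, 0.0231, 0.1545]
tool_rot: [-0.095, 0.99, -0.103, 0.012]
contact_force: [1.0, 0.5, -2.9]
grip_width: 0.0066
gripper_force: 99.5
```

```bash
cat >> ins.py <<'E'
def show():
    p,r=start(); R=r*Ro.from_matrix(np.diag([-1.,1,-1])); o=p-R.apply([0,0,L]); s=telemetry.read_state()
    print(Ro.from_euler('z',YAW,degrees=True).inv().apply(o-np.r_[c,0]).round(4),R.as_euler('ZXY',degrees=True).round(2),s["contact_force"].round(1),s["wrist_torque"].round(2))
    return p,r
E
python3 - <<'E'
from ins import *
p,r=show()
print("F");p,r=rows(p,r,tcp(0,.016,.0735,0,Y,L=L),tool(Y),-1,3)
print("G");p,r=rows(p,r,tcp(0,0,.0735,0,Y,L=L),tool(Y),-1,2)
E
```

```text
[0.0005 0.0167 0.094 ] [ 10.91 -11.88  -0.23] [ 1.   0.5 -2.9] [ 0.82  0.14 -0.07]
F
[[0.0,-0.12,0.29,-0.79,0.01,-0.01,-1],[0.01,-0.14,0.28,-0.79,0.02,-0.01,-1],[0.0,-0.17,0.26,-0.8,0.01,-0.01,-1]]
G
[[0.0,-0.32,0.0,0.0,0.0,0.0,-1],[0.0,-0.32,0.0,0.0,0.0,0.0,-1]]
```

>>> {"api": "servo_tool", "payload": {"commands": [[0,-0.12,0.29,-0.79,0.01,-0.01,-1],[0,-0.14,0.28,-0.79,0.02,-0.01,-1],[0,-0.17,0.26,-0.8,0.01,-0.01,-1],[0,0,0,0,0,0,-1]]}}

```text
time_s: 9.5
position: [0.4786, 0.0097, 0.1344]
tool_rot: [-0.097, 0.995, -0.001, -0.001]
contact_force: [-0.1, -1.0, -3.7]
grip_width: 0.0068
gripper_force: 99.5
```

>>> {"api": "servo_tool", "payload": {"commands": [[0,-0.32,0,0,0,0,-1],[0,-0.32,0,0,0,0,-1],[0,0,0,0,0,0,-1]]}}

```text
time_s: 9.88
position: [0.4819, -0.0053, 0.1345]
tool_rot: [-0.098, 0.995, -0.0, -0.001]
contact_force: [-0.2, -0.5, -3.7]
grip_width: 0.007
gripper_force: 99.5
```

```bash
python3 - <<'E'
from ins import *
p,r=show()
p,r=rows(p,r,tcp(0,0,.0675,0,Y,L=L),tool(Y),-1,3)
from h import *
f=imaging.grab_frame("top"); crop("pics/c6.png",f,270,190,140,125,5)
E
```

```text
[0.0002 0.0004 0.0727] [11.21 -0.05  0.08] [-0.2 -0.5 -3.7] [ 0.06 -0.06 -0.01]
[[0.0,-0.01,0.07,0.0,-0.01,0.01,-1],[0.01,0.0,0.07,-0.01,0.0,0.0,-1],[0.0,-0.01,0.07,0.0,-0.01,0.01,-1]]
```

View pics/c6.png

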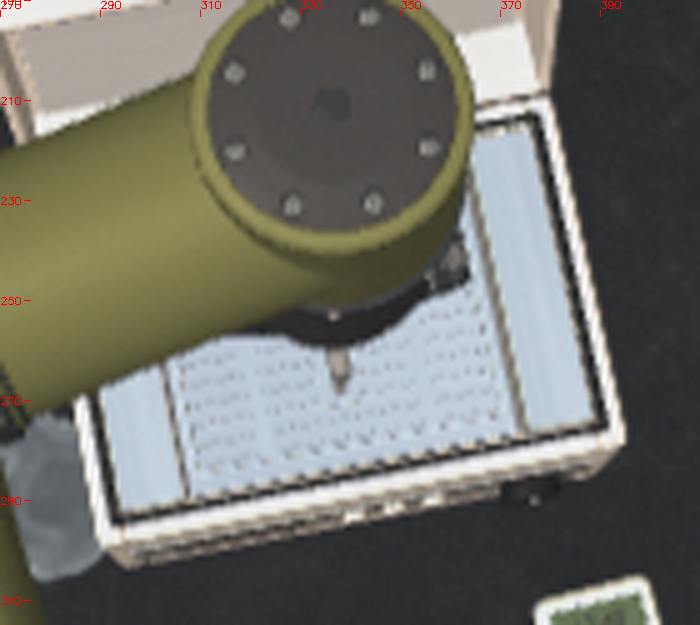

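The crop shows the shelf flat in the chamber: slots are visible between the neck edges from (303,262) to (368,270), handle upright. Lower onto ledges.

>>> {"api": "servo_tool", "payload": {"commands": [[0,0,0.07,0,0,0,-1],[0,0,0.07,0,0,0,-1],[0,0,0.05,0,0,0,-1],[0,0,0,0,0,0,-1]]}}

```text
time_s: 10.42
position: [0.4818, -0.0049, 0.1296]
tool_rot: [-0.098, 0.995, -0.0, -0.001]
contact_force: [0.4, -0.3, -3.5]
grip_width: 0.0067
gripper_force: 99.5
```

>>> {"api": "servo_tool", "payload": {"commands": [[0,0,0.03,0,0,0,-1],[0,0,0,0,0,0,-1]]}}

```text
time_s: 10.68
position: [0.4818, -0.005, 0.1293]
tool_rot: [-0.098, 0.995, -0.0, -0.0]
contact_force: [-1.8, 0.4, -1.0]
grip_width: 0.0065
gripper_force: 99.8
```

```bash
python3 - <<'E'
from ins import *
show()
E
```

```text
[0.0002 0.0007 0.0675] [ 1.122e+01 -1.000e-02  5.000e-02] [-1.8  0.4 -1. ] [0.12 0.54 0.02]
```

>>> {"api": "servo_tool", "payload": {"commands": [[0,0,0.03,0,0,0,-1],[0,0,0,0,0,0,-0.6],[0,0,0,0,0,0,-0.2],[0,0,0,0,0,0,0.4],[0,0,0,0,0,0,1],[0,0,0,0,0,0,1],[0,0,0,0,0,0,1]]}}

```text
time_s: 11.55
position: [0.4818, -0.005, 0.1282]
tool_rot: [-0.098, 0.995, -0.0, -0.001]
contact_force: [-0.3, 0.1, 0.3]
grip_width: 0.0854
gripper_force: 0.0
```

>>> {"api": "servo_tool", "payload": {"commands": [[0,0,-0.4,0,0,0,1],[0,0,-1,0,0,0,1],[0,0,-1,0,0,0,1],[0,0,-1,0,0,0,1],[0,0,-1,0,0,0,1],[0,0,-1,0,0,0,1],[0,0,0,0,0,0,1]]}}

```text
time_s: 12.42
position: [0.4828, -0.005, 0.2661]
tool_rot: [-0.098, 0.995, 0.0, 0.002]
contact_force: [-0.6, 0.3, -0.0]
grip_width: 0.0854
gripper_force: 0.0
```

```bash
python3 - <<'E'
from ins import *
from h import *
f=imaging.grab_frame("top");s=imaging.grab_frame("scene"); np.set_printoptions(precision=4,suppress=True)
print("orange",atz(f,191.7,289.5,.105),"red",atz(f,215.5,244.3,.138),telemetry.read_state()["joint_positions"])
for n,g in(("top",f),("scene",s)):
  hsv=cv2.cvtColor(g["pixels"],cv2.COLOR_RGB2HSV); m=cv2.inRange(hsv,(7,170,150),(14,255,255))
  k,l,st,ce=cv2.connectedComponentsWithStats(m)
  for i in range(1,k):
    if st[i,4]>60: print(n,st[i],ce[i])
p,r=show()
crop("pics/c7.png",s,225,150,180,140,4)
E
```

```text
orange [0.3977 0.3544 0.105 ] red [0.5064 0.2921 0.138 ] [ 0.4096 -0.2615 -0.0958 -0.0005 -1.7373 -1.7846]
top [ 153    0   68   37 1501] [187.2139  20.5043]
top [115  60  47  37 547] [133.5759  81.4845]
top [135  60  26  17 139] [146.6691  67.4101]
top [413  87  12  13 115] [418.287   93.2261]
scene [ 34 137  51  28 138] [ 64.0942 148.3623]
scene [269 377  21  22 356] [278.8764 387.7809]
[0.0004 0.0009 0.2015] [11.22  0.02  0.05] [ 0.6 -0.6 -0.3] [ 0.02 -0.02 -0.02]
```

View pics/c7.png

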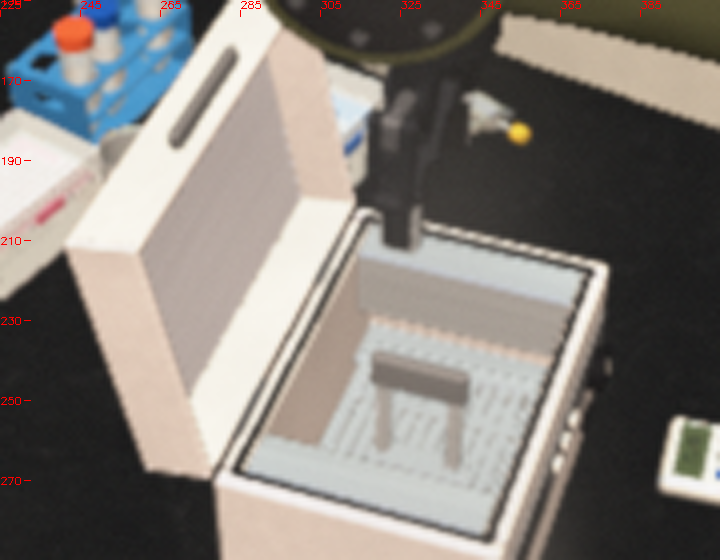

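The crop shows the shelf lying flat with its handle upright (bar 318–342, 238–250), square in the mouth. Now the small bottle.

```bash
python3 - <<'E'
from ins import *
from h import *
s=imaging.grab_frame("scene"); print([atz(s,278.9,387.8,z).round(4) for z in(.088,.09,.092)])
p,r=start()
rows(p,r,[.399,.353,.19],tool(101.2),1)
E
```

```text
[array([0.3988, 0.3546, 0.088 ]), array([0.3982, 0.3554, 0.09  ]), array([0.3975, 0.3561, 0.092 ])]
[[0.02,0.77,0.15,0.0,0.0,-0.95,1],[-0.04,0.78,0.16,0.0,0.0,-0.94,1],[-0.1,0.76,0.15,0.0,0.0,-0.95,1],[-0.17,0.76,0.15,0.0,0.0,-0.95,1],[-0.22,0.74,0.16,0.01,0.0,-0.95,1],[-0.29,0.71,0.15,0.0,0.0,-0.94,1],[-0.35,0.69,0.15,0.0,-0.01,-0.95,1],[-0.4,0.67,0.15,0.0,0.0,-0.95,1]]
[[-0.46,0.62,0.16,0.0,0.0,-0.94,1],[-0.5,0.59,0.15,0.0,0.0,-0.95,1],[-0.55,0.54,0.15,0.0,0.0,-0.95,1],[-0.6,0.49,0.15,0.0,0.0,-0.95,1],[-0.63,0.44,0.16,0.0,0.0,-0.94,1],[-0.67,0.39,0.15,0.01,0.0,-0.95,1],[-0.7,0.34,0.15,0.0,0.0,-0.95,1],[-0.72,0.27,0.15,0.0,0.0,-0.94,1]]
[[-0.75,0.21,0.16,0.0,0.0,-0.95,1],[-0.75,0.15,0.15,0.0,-0.01,-0.95,1],[-0.77,0.09,0.15,0.0,0.0,-0.95,1]]
```

Both cameras agree on (0.398, 0.354).

>>> {"api": "servo_tool", "payload": {"commands": [[0.02,0.77,0.15,0,0,-0.95,1],[-0.04,0.78,0.16,0,0,-0.94,1],[-0.1,0.76,0.15,0,0,-0.95,1],[-0.17,0.76,0.15,0,0,-0.95,1],[-0.22,0.74,0.16,0,0,-0.95,1],[-0.29,0.71,0.15,0,0,-0.94,1],[-0.35,0.69,0.15,0,0,-0.95,1],[-0.4,0.67,0.15,0,0,-0.95,1]]}}

```text
time_s: 13.58
position: [0.4465, 0.1462, 0.2316]
tool_rot: [-0.417, 0.909, -0.0, -0.001]
contact_force: [0.5, -0.6, -0.7]
grip_width: 0.0856
gripper_force: 0.0
```

>>> {"api": "servo_tool", "payload": {"commands": [[-0.46,0.62,0.16,0,0,-0.94,1],[-0.5,0.59,0.15,0,0,-0.95,1],[-0.55,0.54,0.15,0,0,-0.95,1],[-0.6,0.49,0.15,0,0,-0.95,1],[-0.63,0.44,0.16,0,0,-0.94,1],[-0.67,0.39,0.15,0,0,-0.95,1],[-0.7,0.34,0.15,0,0,-0.95,1],[-0.72,0.27,0.15,0,0,-0.94,1]]}}

```text
time_s: 14.58
position: [0.4117, 0.2967, 0.201]
tool_rot: [-0.689, 0.725, 0.0, -0.001]
contact_force: [0.1, 0.2, -0.6]
grip_width: 0.0853
gripper_force: 0.0
```

>>> {"api": "servo_tool", "payload": {"commands": [[-0.75,0.21,0.16,0,0,-0.95,1],[-0.75,0.15,0.15,0,0,-0.95,1],[-0.77,0.09,0.15,0,0,-0.95,1],[0,0,0,0,0,0,1],[0,0,0,0,0,0,1]]}}

```text
time_s: 15.2
position: [0.3993, 0.3524, 0.1903]
tool_rot: [0.772, -0.635, -0.0, 0.001]
contact_force: [0.1, 0.2, 0.1]
grip_width: 0.0856
gripper_force: 0.0
```

```bash
python3 - <<'E'
from ins import *
p,r=start(); print(p,(tool(101.2).inv()*r).as_rotvec(degrees=True),telemetry.read_state()["joint_positions"])
rows(p,r,[.398,.354,.075],tool(101.2),1,7)
E
```

```text
[0.39927072 0.35240808 0.19029046] [-0.09358921  0.05163526  0.04375492] [ 1.10050471e+00 -1.39563327e-01 -1.24471539e-01 -7.28722816e-04
 -1.58760549e+00 -9.05803127e-01]
[[-0.01,0.0,0.66,0.0,0.0,0.0,1],[-0.01,0.01,0.66,0.01,0.0,0.0,1],[-0.01,0.0,0.66,0.0,0.0,0.0,1],[-0.01,0.01,0.66,0.0,-0.01,0.0,1],[-0.01,0.0,0.65,0.0,0.0,-0.01,1],[-0.01,0.01,0.66,0.01,0.0,0.0,1],[-0.01,0.0,0.66,0.0,0.0,0.0,1]]
```

>>> {"api": "servo_tool", "payload": {"commands": [[-0.01,0,0.66,0,0,0,1],[-0.01,0.01,0.66,0,0,0,1],[-0.01,0,0.66,0,0,0,1],[-0.01,0.01,0.66,0,0,0,1],[-0.01,0,0.65,0,0,0,1],[-0.01,0.01,0.66,0,0,0,1],[-0.01,0,0.66,0,0,0,1]]}}

```text
time_s: 16.08
position: [0.398, 0.3544, 0.0743]
tool_rot: [0.773, -0.635, -0.0, 0.001]
contact_force: [0.6, 0.7, 0.1]
grip_width: 0.0855
gripper_force: 0.0
```

>>> {"api": "servo_tool", "payload": {"commands": [[0,0,0,0,0,0,0.5],[0,0,0,0,0,0,0.2],[0,0,0,0,0,0,0],[0,0,0,0,0,0,-1],[0,0,0,0,0,0,-1],[0,0,0,0,0,0,-1],[0,0,0,0,0,0,-1]], "squeeze": 40}}

```text
time_s: 16.95
position: [0.3986, 0.3549, 0.0766]
tool_rot: [0.773, -0.635, -0.0, -0.001]
contact_force: [-1.2, 0.3, 5.6]
grip_width: 0.0366
gripper_force: 40.1
```

>>> {"api": "servo_tool", "payload": {"commands": [[0,0,-0.2,0,0,0,-1],[0,0,-0.4,0,0,0,-1],[0,0,0,0,0,0,-1]]}}

```text
time_s: 17.32
position: [0.3983, 0.3547, 0.0912]
tool_rot: [0.773, -0.635, -0.0, -0.0]
contact_force: [0.7, 0.1, -1.4]
grip_width: 0.0365
gripper_force: 40.1
```

```bash
python3 - <<'E'
from ins import *
p,r=start(); q=p.copy(); q[2]=.27
p,r=rows(p,r,q,r,-1)
rows(p,r,[.4733,.0364,.28],tool(101.2),-1)
E
```

```text
[[0.0,0.0,-0.89,0.0,0.0,0.0,-1],[0.0,0.0,-0.9,0.0,0.0,0.0,-1],[0.0,0.0,-0.89,0.0,0.0,0.0,-1],[0.0,0.0,-0.9,0.0,0.0,0.0,-1],[0.0,0.0,-0.89,0.0,0.0,0.0,-1],[0.0,0.0,-0.89,0.0,0.0,0.0,-1],[0.0,0.0,-0.9,0.0,0.0,0.0,-1],[0.0,0.0,-0.89,0.0,0.0,0.0,-1]]
[[0.93,-0.03,-0.03,0.0,0.0,0.0,-1],[0.94,-0.04,-0.03,0.0,0.0,0.0,-1],[0.93,-0.03,-0.03,0.0,0.0,0.0,-1],[0.93,-0.03,-0.03,0.0,0.0,0.0,-1],[0.94,-0.03,-0.03,0.0,0.0,0.0,-1],[0.93,-0.04,-0.03,0.0,0.0,0.0,-1],[0.93,-0.03,-0.03,0.0,0.0,0.0,-1],[0.94,-0.03,-0.02,0.0,0.0,0.0,-1]]
[[0.93,-0.04,-0.03,0.0,0.0,0.0,-1],[0.93,-0.03,-0.03,0.0,0.01,0.0,-1],[0.94,-0.03,-0.03,0.0,0.0,0.0,-1],[0.93,-0.04,-0.03,0.0,0.0,0.0,-1],[0.94,-0.03,-0.03,0.0,0.0,0.0,-1],[0.93,-0.03,-0.03,0.0,0.0,0.0,-1]]
```

>>> {"api": "servo_tool", "payload": {"commands": [[0,0,-0.6,0,0,0,-1],[0,0,-0.9,0,0,0,-1],[0,0,-0.9,0,0,0,-1],[0,0,-0.9,0,0,0,-1],[0,0,-0.9,0,0,0,-1],[0,0,-0.9,0,0,0,-1],[0,0,-0.9,0,0,0,-1],[0,0,-0.9,0,0,0,-1]]}}

```text
time_s: 18.32
position: [0.3983, 0.3543, 0.2645]
tool_rot: [0.773, -0.635, -0.0, 0.0]
contact_force: [0.8, 0.3, -2.1]
grip_width: 0.0362
gripper_force: 40.3
```

>>> {"api": "servo_tool", "payload": {"commands": [[0.4,0,-0.3,0,0,0,-1],[0.7,-0.03,-0.2,0,0,0,-1],[0.93,-0.03,-0.03,0,0,0,-1],[0.93,-0.03,-0.03,0,0,0,-1],[0.94,-0.03,-0.03,0,0,0,-1],[0.93,-0.04,-0.03,0,0,0,-1],[0.93,-0.03,-0.03,0,0,0,-1],[0.94,-0.03,-0.02,0,0,0,-1]]}}

```text
time_s: 19.32
position: [0.4365, 0.1893, 0.2797]
tool_rot: [0.773, -0.635, -0.0, 0.0]
contact_force: [1.0, 0.6, -1.8]
grip_width: 0.0366
gripper_force: 40.3
```

>>> {"api": "servo_tool", "payload": {"commands": [[0.93,-0.04,0,0,0,0,-1],[0.93,-0.03,0,0,0,0,-1],[0.93,-0.03,0,0,0,0,-1],[0.93,-0.04,0,0,0,0,-1],[0.93,-0.03,0,0,0,0,-1],[0.7,-0.03,0,0,0,0,-1],[0.4,0,0,0,0,0,-1],[0,0,0,0,0,0,-1]]}}

```text
time_s: 20.32
position: [0.4691, 0.0504, 0.2797]
tool_rot: [0.772, -0.635, -0.0, 0.0]
contact_force: [0.3, 0.8, -1.9]
grip_width: 0.0361
gripper_force: 40.3
```

```bash
python3 - <<'E'
from ins import *
from h import *
p,r=start(); print(p,(tool(101.2).inv()*r).as_rotvec(degrees=True),telemetry.read_state()["grip_width"])
rows(p,r,[.4733,.0364,.17],tool(101.2),-1,8)
for n in("scene","top"):
  g=imaging.grab_frame(n)
  hsv=cv2.cvtColor(g["pixels"],cv2.COLOR_RGB2HSV); m=cv2.inRange(hsv,(5,150,130),(15,255,255))
  k,l,st,ce=cv2.connectedComponentsWithStats(m)
  print(n,[(st[i].tolist(),ce[i].round(1).tolist()) for i in range(1,k) if st[i,4]>40], proj(g,p+[0,0,.015]))
E
```

```text
[0.46907826 0.05040297 0.27965212] [-6.64021188e-02  6.32020413e-05  6.35301977e-02] 0.03614933650745215
[[0.07,-0.01,0.55,0.0,0.0,0.0,-1],[0.08,-0.01,0.55,0.0,0.0,0.0,-1],[0.07,0.0,0.54,0.0,0.0,0.0,-1],[0.07,-0.01,0.55,0.01,0.0,-0.01,-1],[0.07,-0.01,0.55,0.0,0.0,0.0,-1],[0.08,-0.01,0.55,0.0,0.0,0.0,-1],[0.07,0.0,0.55,0.0,0.0,0.0,-1],[0.07,-0.01,0.55,0.0,0.0,0.0,-1]]
scene [([0, 134, 93, 69, 2949], [51.9, 171.5]), ([238, 154, 10, 9, 66], [242.9, 158.1]), ([315, 207, 18, 18, 256], [323.2, 215.9]), ([0, 308, 54, 34, 785], [19.1, 324.0])] [323.82110792 215.38130013]
top [([148, 0, 79, 37, 1850], [190.1, 20.0]), ([115, 60, 48, 38, 1673], [137.8, 77.6]), ([413, 87, 12, 13, 120], [418.2, 93.3])] [309.96402895 248.20764449]
```

>>> {"api": "servo_tool", "payload": {"commands": [[0.3,-0.02,0,0,0,0,-1],[0.28,-0.02,0.2,0,0,0,-1],[0,0,0.6,0,0,0,-1],[0,0,0.7,0,0,0,-1],[0,0,0.7,0,0,0,-1],[0,0,0.7,0,0,0,-1],[0,0,0.6,0,0,0,-1],[0,0,0.5,0,0,0,-1]]}}

```text
time_s: 21.42
position: [0.4727, 0.0371, 0.1786]
tool_rot: [0.773, -0.635, -0.0, 0.001]
contact_force: [-0.1, -0.2, -2.0]
grip_width: 0.0364
gripper_force: 40.3
```

>>> {"api": "servo_tool", "payload": {"commands": [[0,0,0.3,0,0,0,-1],[0,0,0.3,0,0,0,-1],[0,0,0.2,0,0,0,-1],[0,0,0.1,0,0,0,-1],[0,0,0.08,0,0,0,-1],[0,0,0,0,0,0,-1]]}}

```text
time_s: 22.18
position: [0.4728, 0.0371, 0.1552]
tool_rot: [0.773, -0.635, -0.0, 0.0]
contact_force: [0.1, -0.2, -1.4]
grip_width: 0.0365
gripper_force: 40.3
```

>>> {"api": "servo_tool", "payload": {"commands": [[0,0,0.1,0,0,0,-1],[0,0,0.1,0,0,0,-1],[0,0,0.06,0,0,0,-1],[0,0,0,0,0,0,-1]]}}

```text
time_s: 22.68
position: [0.4727, 0.0371, 0.1485]
tool_rot: [0.773, -0.635, -0.0, 0.001]
contact_force: [-0.2, -0.3, -2.8]
grip_width: 0.0364
gripper_force: 40.3
```

>>> {"api": "servo_tool", "payload": {"commands": [[0,0,0.04,0,0,0,-1],[0,0,0,0,0,0,-1]]}}

```text
time_s: 22.92
position: [0.4728, 0.0371, 0.1476]
tool_rot: [0.773, -0.635, -0.0, 0.001]
contact_force: [-0.0, 0.0, -2.3]
grip_width: 0.0367
gripper_force: 40.3
```

>>> {"api": "servo_tool", "payload": {"commands": [[0,0,0.04,0,0,0,-1],[0,0,0,0,0,0,-1]]}}

```text
time_s: 23.18
position: [0.4728, 0.0371, 0.1467]
tool_rot: [0.773, -0.635, -0.0, 0.0]
contact_force: [-1.5, 0.3, -1.3]
grip_width: 0.0363
gripper_force: 40.3
```

>>> {"api": "servo_tool", "payload": {"commands": [[0,0,0.04,0,0,0,-1],[0,0,0,0,0,0,-1]]}}

```text
time_s: 23.42
position: [0.4731, 0.037, 0.1467]
tool_rot: [0.773, -0.635, 0.0, 0.0]
contact_force: [-1.3, 0.6, 3.4]
grip_width: 0.0366
gripper_force: 41.1
```

>>> {"api": "servo_tool", "payload": {"commands": [[0,0,0,0,0,0,0],[0,0,0,0,0,0,0.2],[0,0,0,0,0,0,0.4],[0,0,0,0,0,0,0.7],[0,0,0,0,0,0,0.7]]}}

```text
time_s: 24.05
position: [0.4728, 0.0372, 0.1457]
tool_rot: [0.773, -0.635, -0.0, 0.001]
contact_force: [0.1, 0.3, -0.2]
grip_width: 0.0723
gripper_force: 0.0
```

>>> {"api": "servo_tool", "payload": {"commands": [[0,0,-0.3,0,0,0,0.7],[0,0,-0.7,0,0,0,0.7],[0,0,-1,0,0,0,0.7],[0,0,-1,0,0,0,0.7],[0,0,-1,0,0,0,0.7],[0,0,-1,0,0,0,0.7],[0,0,-1,0,0,0,0.7]]}}

```text
time_s: 24.92
position: [0.473, 0.037, 0.2981]
tool_rot: [0.773, -0.635, 0.0, -0.0]
contact_force: [0.7, 0.7, 0.1]
grip_width: 0.0724
gripper_force: 0.0
```

```bash
python3 - <<'E'
from ins import *
from h import *
p,r=start(); print(p,telemetry.read_state()["joint_positions"])
g=imaging.grab_frame("scene")
b=np.r_[.4728,.0371,.07]
print("cap mid pred",proj(g,b+[0,0,.09]))
hsv=cv2.cvtColor(g["pixels"],cv2.COLOR_RGB2HSV); m=cv2.inRange(hsv,(5,150,130),(15,255,255))
k,l,st,ce=cv2.connectedComponentsWithStats(m)
print([(st[i].tolist(),ce[i].round(1).tolist()) for i in range(1,k) if st[i,4]>40])
Rz=Ro.from_euler('z',YAW,degrees=True)
# lid angle: project free outer edge corners for several angles
for a in(1.7,1.75,1.8,1.85):
  u=np.array([-np.cos(a),0,np.sin(a)]);n=np.array([np.sin(a),0,np.cos(a)])
  h=np.array([.088,0,.16])
  print(a,[proj(g,np.r_[c,0]+Rz.apply(h+.176*u+w*n+[0,y,0])).round(1).tolist() for w,y in((.044,.129),(.044,-.129),(0,.129),(0,-.129))], "edge inc",(h+.176*u+.044*n).round(3))
E
```

```text
[0.47302778 0.0370377  0.29811806] [ 5.05270229e-01 -2.65985284e-01 -3.51584865e-02  1.58109506e-04
 -1.80108708e+00 -3.09591628e-01]
cap mid pred [324.43836107 252.08176857]
[([0, 135, 93, 68, 2954], [51.9, 171.5]), ([238, 154, 10, 9, 67], [243.0, 158.2]), ([317, 244, 16, 17, 207], [324.3, 252.1]), ([0, 308, 55, 34, 797], [19.4, 324.0])]
1.7 [[243.3, 208.8], [288.3, 142.5], [262.1, 211.5], [304.7, 143.9]] edge inc [0.154 0.    0.329]
1.75 [[239.9, 209.2], [285.2, 143.0], [258.3, 211.0], [301.4, 143.7]] edge inc [0.163 0.    0.325]
1.8 [[236.7, 209.7], [282.2, 143.7], [254.6, 210.8], [298.2, 143.6]] edge inc [0.171 0.    0.321]
1.85 [[233.6, 210.4], [279.4, 144.6], [251.0, 210.6], [295.0, 143.7]] edge inc [0.179 0.    0.317]
```

Bottle cap is exactly where it should be (324,252). From the earlier crop, the lid edge (242,212) implies ≈1.73 rad. Now go behind the lid with closed fingers.

```bash
python3 - <<'E'
from ins import *
p,r=start()
p,r=rows(p,r,[.475,.035,.385],tool(101.2),-1)
p,r=rows(p,r,[.690,.035,.385],tool(101.2),-1)
E
```

```text
[[0.02,-0.01,-0.83,-0.02,0.0,0.0,-1],[0.02,-0.01,-0.83,-0.01,0.0,0.0,-1],[0.02,-0.01,-0.84,-0.02,0.0,0.0,-1],[0.02,-0.01,-0.83,-0.01,0.0,0.0,-1]]
[[0.18,-0.94,0.0,0.0,0.0,0.0,-1],[0.19,-0.94,0.0,0.0,0.0,0.0,-1],[0.18,-0.93,0.0,0.0,0.0,0.0,-1],[0.19,-0.94,0.0,0.0,0.0,0.0,-1],[0.18,-0.94,0.0,0.0,0.0,0.0,-1],[0.19,-0.94,0.0,0.0,0.0,0.0,-1],[0.18,-0.93,0.0,0.0,0.0,0.0,-1],[0.19,-0.94,0.0,0.0,0.0,0.0,-1]]
[[0.18,-0.94,0.0,0.0,0.0,0.0,-1]]
```

>>> {"api": "servo_tool", "payload": {"commands": [[0.02,-0.01,-0.83,0,0,0,-1],[0.02,-0.01,-0.83,0,0,0,-1],[0.02,-0.01,-0.84,0,0,0,-1],[0.02,-0.01,-0.83,0,0,0,-1],[0,0,0,0,0,0,-1]]}}

```text
time_s: 25.6
position: [0.4748, 0.0352, 0.3816]
tool_rot: [0.773, -0.635, 0.001, -0.001]
contact_force: [-0.3, 0.1, -0.4]
grip_width: -0.0
gripper_force: 0.0
```

>>> {"api": "servo_tool", "payload": {"commands": [[0.18,-0.94,0,0,0,0,-1],[0.18,-0.94,0,0,0,0,-1],[0.18,-0.94,0,0,0,0,-1],[0.18,-0.94,0,0,0,0,-1],[0.18,-0.94,0,0,0,0,-1],[0.18,-0.94,0,0,0,0,-1],[0.18,-0.94,0,0,0,0,-1],[0,0,0,0,0,0,-1]]}}

```text
time_s: 26.6
position: [0.6429, 0.0368, 0.3761]
tool_rot: [0.773, -0.635, -0.002, 0.002]
contact_force: [-0.4, 0.5, -0.4]
grip_width: -0.0001
gripper_force: 0.0
```

>>> {"api": "servo_tool", "payload": {"commands": [[0.18,-0.94,0,0,0,0,-1],[0.18,-0.94,0,0,0,0,-1],[0,0,0,0,0,0,-1]]}}

```text
time_s: 26.98
position: [0.6904, 0.0372, 0.3765]
tool_rot: [0.773, -0.635, -0.001, 0.002]
contact_force: [-0.2, -0.7, -0.5]
grip_width: 0.0002
gripper_force: 0.0
```

```bash
python3 - <<'E'
from ins import *
p,r=start();s=telemetry.read_state();print(p,(tool(101.2).inv()*r).as_rotvec(degrees=True),s["joint_positions"],s["contact_force"],s["grip_width"])
E
```

```text
[0.69037879 0.03717061 0.37648595] [-0.25041889  0.00150193 -0.01203179] [ 3.41637623e-01  4.13737736e-01  8.32755202e-01 -6.69232755e-04
 -1.99414162e+00 -1.46224361e-01] [-0.16290274 -0.67495779 -0.5219411 ] 0.0002188977789434118
```

```bash
python3 - <<'E'
from ins import *
p,r=start()
Rz=Ro.from_euler('z',YAW,degrees=True); T=tool(101.2)
def arc(a,s=.158,rho=.02):
    return np.r_[c,0]+Rz.apply(np.array([.088-s*np.cos(a)+.044*np.sin(a)+rho,0,.16+s*np.sin(a)+.044*np.cos(a)]))
p,r=rows(p,r,[*p[:2],.308],T,-1)
print('approach');p,r=rows(p,r,arc(1.75),T,-1)
print('arc')
A=np.linspace(1.75,.05,19); out=[]
q=p
for a in A[1:]:
    sh=np.round(T.inv().apply(arc(a)-q)/.025,2); q=q+T.apply(sh*.025); out.append([*map(float,sh),0,0,0,-1])
    if len(out)==6: print(a.round(2),q.round(3),str(out).replace(' ',''));out=[]
E
```

```text
[[0.0,0.0,0.91,0.02,0.0,0.0,-1],[0.0,-0.01,0.92,0.01,0.0,0.0,-1],[0.0,0.0,0.91,0.02,0.0,0.0,-1]]
approach
[[0.03,0.67,0.01,0.0,0.0,0.0,-1],[0.03,0.68,0.0,0.0,0.0,0.0,-1]]
arc
1.18 [0.569 0.012 0.323] [[-0.0,0.57,-0.24,0,0,0,-1],[-0.0,0.59,-0.19,0,0,0,-1],[-0.0,0.6,-0.13,0,0,0,-1],[-0.0,0.62,-0.07,0,0,0,-1],[-0.0,0.61,-0.02,0,0,0,-1],[0.0,0.62,0.04,0,0,0,-1]]
0.62 [ 0.486 -0.005  0.287] [[0.0,0.61,0.1,0,0,0,-1],[0.0,0.6,0.16,0,0,0,-1],[0.0,0.58,0.21,0,0,0,-1],[0.0,0.56,0.27,0,0,0,-1],[0.0,0.53,0.32,0,0,0,-1],[0.0,0.5,0.37,0,0,0,-1]]
0.05 [ 0.435 -0.015  0.212] [[0.0,0.46,0.41,0,0,0,-1],[0.01,0.42,0.46,0,0,0,-1],[-0.0,0.38,0.49,0,0,0,-1],[-0.0,0.33,0.52,0,0,0,-1],[-0.0,0.27,0.56,0,0,0,-1],[-0.0,0.23,0.58,0,0,0,-1]]
```

>>> {"api": "servo_tool", "payload": {"commands": [[0,0,0.91,0,0,0,-1],[0,0,0.91,0,0,0,-1],[0,0,0.91,0,0,0,-1],[0,0,0,0,0,0,-1],[0.03,0.67,0,0,0,0,-1],[0.03,0.67,0,0,0,0,-1],[0,0,0,0,0,0,-1]]}}

```text
time_s: 27.85
position: [0.6565, 0.0285, 0.3138]
tool_rot: [0.773, -0.635, 0.001, -0.001]
contact_force: [-0.6, -0.5, 0.6]
grip_width: -0.0002
gripper_force: 0.0
```

>>> {"api": "servo_tool", "payload": {"commands": [[0,0.57,-0.24,0,0,0,-1],[0,0.59,-0.19,0,0,0,-1],[0,0.6,-0.13,0,0,0,-1],[0,0,0,0,0,0,-1]]}}

```text
time_s: 28.35
position: [0.6135, 0.02, 0.3265]
tool_rot: [0.773, -0.635, 0.001, -0.001]
contact_force: [0.0, -0.1, 1.5]
grip_width: 0.0002
gripper_force: 0.0
```

```bash
python3 - <<'E'
from ins import *
p,r=start();s=telemetry.read_state();print(Ro.from_euler('z',YAW,degrees=True).inv().apply(p-np.r_[c,0]),(tool(101.2).inv()*r).as_rotvec(degrees=True),s["joint_positions"],s["contact_force"])
from h import *
g=imaging.grab_frame("scene");cv2.imwrite("pics/s9.png",g["pixels"][:,:,::-1])
E
```

```text
[ 0.13433884 -0.000422    0.32653439] [ 0.09267373  0.00984718 -0.01646988] [ 3.58767683e-01  1.21641025e-01  3.84738188e-01  4.47515887e-04
 -1.83232540e+00 -1.62887305e-01] [ 0.03580296 -0.12344629  1.49995011]
```

```bash
cat > lid.py <<'E'
from ins import *
from h import *
g=imaging.grab_frame("scene"); im=g["pixels"]; Rz=Ro.from_euler('z',YAW,degrees=True)
hsv=cv2.cvtColor(im,cv2.COLOR_RGB2HSV); m=((hsv[...,2]>130)&(hsv[...,1]<70)).astype(np.uint8)
def pr(a,s,w,y):
    return proj(g,np.r_[c,0]+Rz.apply(np.array([.088-s*np.cos(a)+w*np.sin(a),y,.16+s*np.sin(a)+w*np.cos(a)])))
# best IoU of left side face (y=.129) polygon against white mask
best=[]
for a in np.arange(-.05,1.95,.05):
    z=np.zeros(m.shape,np.uint8); cv2.fillPoly(z,[np.array([pr(a,s,w,.129) for s,w in((.03,0),(.176,0),(.176,.044),(.03,.044))]).round().astype(np.int32)],1)
    ring=cv2.dilate(z,np.ones((9,9)))-z
    best.append((float(m[z>0].mean()-m[ring>0].mean()),round(float(a),2)))
print(sorted(best)[-4:])
E
python3 lid.py; python3 - <<'E'
import cv2,numpy as np
a=cv2.imread('pics/scene0.png').astype(int);b=cv2.imread('pics/s9.png').astype(int)
print(np.abs(a-b).sum(2)[208:265:6,240:285:5])
E
```

```text
[(0.15261770175696177, 1.85), (0.23102532105361828, 1.8), (0.2674731182795699, 1.7), (0.32011278195488724, 1.75)]
[[11  5  5  5  7 15 18  9 12]
 [ 1 12 10 11 15  9  9 10  9]
 [ 5 13 10 11 10  9 13 15 12]
 [ 2  3  9 14 12  7  8  7 13]
 [ 3  2 11 10  8 13 13  8 12]
 [ 4  2  9 13 10 10 11 13  5]
 [ 3  3  2  9 11 12 13  7  6]
 [ 2  8  7 12 10 12 12  7  5]
 [ 7  2  2  4 10 10 10  5  5]
 [ 3  3  3  7 11 11 16  9 10]]
```

The lid has not moved (fit 1.75 rad): the tip slid over the edge at z≈0.326. Back off and go 35 mm lower.

>>> {"api": "servo_tool", "payload": {"commands": [[0,0,-0.5,0,0,0,-1],[0,-0.8,-0.2,0,0,0,-1],[0,-0.8,0,0,0,0,-1],[0,-0.8,0,0,0,0,-1],[0,-0.8,0,0,0,0,-1],[0,-0.1,0.9,0,0,0,-1],[0,0,0.9,0,0,0,-1],[0,0,0.4,0,0,0,-1]]}}

```text
time_s: 29.45
position: [0.695, 0.0364, 0.2853]
tool_rot: [0.773, -0.635, -0.001, 0.002]
contact_force: [-1.5, -0.1, 0.3]
grip_width: 0.0001
gripper_force: 0.0
```

>>> {"api": "servo_tool", "payload": {"commands": [[0,0,0,0,0,0,-1],[0,0,0,0,0,0,-1]]}}

```text
time_s: 29.7
position: [0.6952, 0.0362, 0.2885]
tool_rot: [0.773, -0.635, 0.0, -0.0]
contact_force: [0.5, 0.2, -0.3]
grip_width: 0.0
gripper_force: 0.0
```

```bash
cat > arc.py <<'E'
from ins import *
import sys
Rz=Ro.from_euler('z',YAW,degrees=True); T=tool(101.2)
p,r=start(); s=telemetry.read_state(); print("inc",Rz.inv().apply(p-np.r_[c,0]).round(4),s["contact_force"].round(1),s["joint_positions"].round(2))
a0,a1,n,S,rho=map(float,sys.argv[1:6])
def arc(a): return np.r_[c,0]+Rz.apply(np.array([.088-S*np.cos(a)+.044*np.sin(a)+rho,0,.16+S*np.sin(a)+.044*np.cos(a)]))
q=p
for k,a in enumerate(np.linspace(a0,a1,int(n))):
    sh=np.round(T.inv().apply(arc(a)-q)/.025,2); q=q+T.apply(sh*.025); print(a.round(2),sh.tolist())
E
python3 arc.py 1.75 0.1 19 .138 .012
```

```text
inc [ 0.2176 -0.0005  0.2885] [ 0.5  0.2 -0.3] [ 0.34  0.33  0.56  0.   -1.8  -0.14]
1.75 [-0.02, 1.99, 0.02]
1.66 [0.0, 0.48, -0.23]
1.57 [0.0, 0.5, -0.18]
1.48 [0.0, 0.51, -0.13]
1.38 [0.0, 0.52, -0.09]
1.29 [0.0, 0.53, -0.04]
1.2 [0.0, 0.53, 0.01]
1.11 [0.01, 0.53, 0.05]
1.02 [-0.0, 0.52, 0.11]
0.92 [-0.0, 0.51, 0.15]
0.83 [-0.0, 0.49, 0.2]
0.74 [-0.0, 0.47, 0.24]
0.65 [-0.0, 0.45, 0.29]
0.56 [-0.0, 0.42, 0.32]
0.47 [-0.0, 0.39, 0.36]
0.38 [0.0, 0.35, 0.4]
0.28 [0.0, 0.32, 0.43]
0.19 [0.0, 0.28, 0.45]
0.1 [0.0, 0.23, 0.48]
```

>>> {"api": "servo_tool", "payload": {"commands": [[0,0.7,0,0,0,0,-1],[0,0.7,0,0,0,0,-1],[0,0.6,0,0,0,0,-1],[0,0.5,-0.1,0,0,0,-1],[0,0.5,-0.15,0,0,0,-1]]}}

```text
time_s: 30.32
position: [0.6228, 0.0219, 0.2971]
tool_rot: [0.773, -0.635, 0.003, -0.003]
contact_force: [4.9, 1.5, 4.5]
grip_width: -0.0
gripper_force: 2.8
```

```bash
python3 lid.py; python3 arc.py 1.48 0.1 15 .138 .012
```

```text
[(0.16833618993207644, 1.65), (0.17901234567901236, 1.5), (0.2883694622750711, 1.6), (0.3465486519987605, 1.55)]
inc [ 0.1425 -0.0006  0.2979] [1.4 0.9 1.9] [ 0.36  0.12  0.33  0.   -1.77 -0.16]
1.48 [-0.02, 0.45, -0.14]
1.38 [-0.0, 0.56, -0.09]
1.28 [-0.0, 0.57, -0.04]
1.18 [0.0, 0.57, 0.01]
1.09 [0.0, 0.57, 0.07]
0.99 [0.0, 0.55, 0.13]
0.89 [0.0, 0.54, 0.18]
0.79 [0.0, 0.52, 0.24]
0.69 [0.0, 0.5, 0.28]
0.59 [0.0, 0.46, 0.33]
0.49 [0.0, 0.43, 0.38]
0.4 [0.01, 0.39, 0.42]
0.3 [-0.0, 0.35, 0.45]
0.2 [-0.0, 0.3, 0.48]
0.1 [-0.0, 0.26, 0.52]
```

Lid now at ~1.55 rad and moving. Continue.

>>> {"api": "servo_tool", "payload": {"commands": [[0,0.45,-0.12,0,0,0,-1],[0,0.56,-0.09,0,0,0,-1],[0,0.57,-0.04,0,0,0,-1],[0,0.57,0.01,0,0,0,-1],[0,0.57,0.07,0,0,0,-1],[0,0.55,0.13,0,0,0,-1],[0,0.54,0.18,0,0,0,-1]]}}

```text
time_s: 31.25
position: [0.5273, 0.0028, 0.2913]
tool_rot: [0.773, -0.635, 0.001, -0.0]
contact_force: [0.6, 0.8, 5.8]
grip_width: 0.0001
gripper_force: 2.2
```

```bash
python3 lid.py; python3 arc.py .8 0.05 9 .138 .012
```

```text
[(0.16393162393162397, 1.05), (0.2356289660321016, 1.2), (0.2685922993677736, 1.1), (0.3175923061056105, 1.15)]
inc [ 0.0452 -0.0004  0.291 ] [ 2. -0.  2.] [ 0.39 -0.13  0.07  0.   -1.77 -0.19]
0.8 [-0.02, 0.39, 0.05]
0.71 [0.0, 0.47, 0.27]
0.61 [0.0, 0.45, 0.31]
0.52 [0.01, 0.42, 0.34]
0.43 [-0.0, 0.38, 0.39]
0.33 [-0.0, 0.34, 0.42]
0.24 [-0.0, 0.31, 0.45]
0.14 [-0.0, 0.26, 0.48]
0.05 [-0.0, 0.21, 0.5]
```

>>> {"api": "servo_tool", "payload": {"commands": [[0,0.39,0.08,0,0,0,-1],[0,0.47,0.27,0,0,0,-1],[0,0.45,0.31,0,0,0,-1],[0,0.42,0.34,0,0,0,-1]]}}

```text
time_s: 31.8
position: [0.4848, -0.0056, 0.2654]
tool_rot: [0.773, -0.635, -0.0, 0.001]
contact_force: [0.4, 1.0, 5.1]
grip_width: -0.0001
gripper_force: 1.8
```

```bash
python3 lid.py; python3 arc.py .43 0.03 5 .138 .012
```

```text
[(0.19085946248600227, 1.2), (0.21683760683760678, 1.05), (0.26433580858085803, 1.15), (0.30668679159309675, 1.1)]
inc [ 0.002  -0.0003  0.2643] [ 0.2 -0.8  2. ] [ 0.41 -0.25 -0.09 -0.   -1.74 -0.21]
0.43 [-0.01, 0.36, 0.27]
0.33 [-0.0, 0.37, 0.45]
0.23 [0.0, 0.32, 0.48]
0.13 [0.0, 0.28, 0.51]
0.03 [0.0, 0.22, 0.54]
```

>>> {"api": "servo_tool", "payload": {"commands": [[0,0.36,0.3,0,0,0,-1],[0,0.37,0.45,0,0,0,-1],[0,0.32,0.48,0,0,0,-1],[0,0.28,0.51,0,0,0,-1]]}}

```text
time_s: 32.35
position: [0.452, -0.012, 0.221]
tool_rot: [0.773, -0.635, -0.001, 0.001]
contact_force: [-1.5, -0.0, 3.0]
grip_width: -0.0003
gripper_force: 1.4
```

>>> {"api": "servo_tool", "payload": {"commands": [[0,0.2,0.4,0,0,0,-1],[0,0,0.1,0,0,0,-1],[0,0,0,0,0,0,-1]]}}

```text
time_s: 32.72
position: [0.4479, -0.0125, 0.2086]
tool_rot: [0.773, -0.635, -0.001, 0.001]
contact_force: [-0.2, 0.1, 0.1]
grip_width: 0.0001
gripper_force: 0.0
```

>>> {"api": "servo_tool", "payload": {"commands": [[0,0,0.1,0,0,0,-1],[0,0,0.08,0,0,0,-1],[0,0,0,0,0,0,-1]]}}

```text
time_s: 33.1
position: [0.4479, -0.0127, 0.2044]
tool_rot: [0.773, -0.635, -0.0, 0.001]
contact_force: [-0.5, -1.1, 0.3]
grip_width: -0.0001
gripper_force: 0.4
```

>>> {"api": "servo_tool", "payload": {"commands": [[0,0,0.06,0,0,0,-1],[0,0,0,0,0,0,-1]]}}

```text
time_s: 33.35
position: [0.4478, -0.0127, 0.2029]
tool_rot: [0.773, -0.635, -0.0, 0.001]
contact_force: [-0.6, -1.1, 1.6]
grip_width: 0.0001
gripper_force: 0.7
```

>>> {"api": "servo_tool", "payload": {"commands": [[0,0,0.04,0,0,0,-1],[0,0,0,0,0,0,-1]]}}

```text
time_s: 33.6
position: [0.4478, -0.0127, 0.2019]
tool_rot: [0.773, -0.635, -0.0, 0.0]
contact_force: [-1.1, -0.4, 2.7]
grip_width: 0.0002
gripper_force: 0.8
```

>>> {"api": "servo_tool", "payload": {"commands": [[0,0,0.06,0,0,0,-1],[0,0,0,0,0,0,-1]]}}

```text
time_s: 33.85
position: [0.4478, -0.0126, 0.2003]
tool_rot: [0.773, -0.635, -0.0, 0.001]
contact_force: [-1.1, 0.9, 0.9]
grip_width: 0.0002
gripper_force: 0.6
```

>>> {"api": "servo_tool", "payload": {"commands": [[0,0,0.06,0,0,0,-1],[0,0,0,0,0,0,-1]]}}

```text
time_s: 34.1
position: [0.4478, -0.0126, 0.1988]
tool_rot: [0.773, -0.635, -0.0, 0.001]
contact_force: [-1.1, 0.3, 1.6]
grip_width: 0.0002
gripper_force: 0.5
```

>>> {"api": "servo_tool", "payload": {"commands": [[0,0,0.06,0,0,0,-1],[0,0,0,0,0,0,-1]]}}

```text
time_s: 34.35
position: [0.4478, -0.0126, 0.1973]
tool_rot: [0.773, -0.635, -0.0, 0.001]
contact_force: [-1.0, -0.4, 1.3]
grip_width: -0.0001
gripper_force: 0.5
```

The tip keeps sinking freely below 204 mm, so I need to look.

```bash
python3 - <<'E'
from h import *
a=imaging.grab_frame("scene");b=imaging.grab_frame("top")
crop("pics/a.png",a,220,120,160,180,3);crop("pics/b.png",b,260,150,100,180,3)
cv2.imwrite("pics/c8.png",np.hstack([cv2.imread("pics/a.png"),cv2.imread("pics/b.png")]))
E
```

```text
(no output)
```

View pics/c8.png

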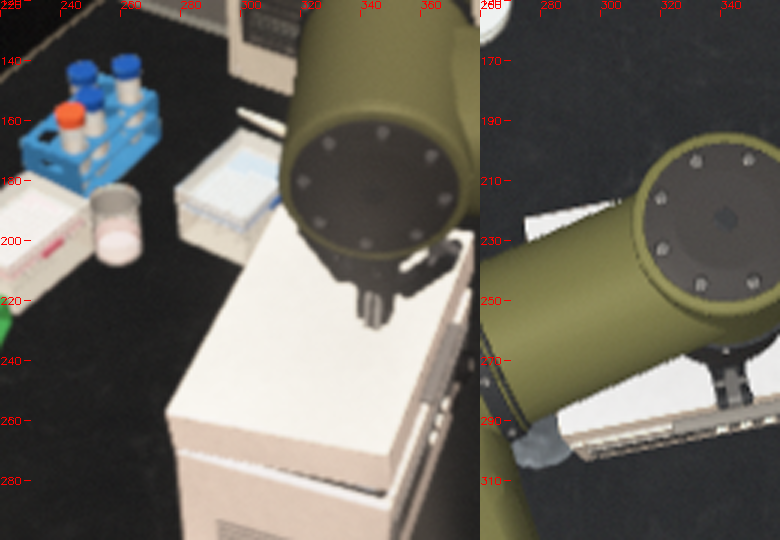

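The lid is down with the fingertip on top; only a thin dark wedge remains at the front edge near (340,282). Keep pressing until firm resistance.

>>> {"api": "servo_tool", "payload": {"commands": [[0,0,0.06,0,0,0,-1],[0,0,0.06,0,0,0,-1],[0,0,0,0,0,0,-1]]}}

```text
time_s: 34.83
position: [0.4478, -0.0126, 0.1943]
tool_rot: [0.773, -0.635, -0.0, 0.001]
contact_force: [-0.2, -0.7, 1.9]
grip_width: 0.0001
gripper_force: 0.4
```

>>> {"api": "servo_tool", "payload": {"commands": [[0,0,0.06,0,0,0,-1],[0,0,0.06,0,0,0,-1],[0,0,0,0,0,0,-1]]}}

```text
time_s: 35.2
position: [0.4478, -0.0126, 0.1912]
tool_rot: [0.773, -0.635, -0.0, 0.0]
contact_force: [-0.8, -0.5, -0.0]
grip_width: 0.0003
gripper_force: 0.3
```

>>> {"api": "servo_tool", "payload": {"commands": [[0,0,0.06,0,0,0,-1],[0,0,0,0,0,0,-1]]}}

```text
time_s: 35.45
position: [0.4478, -0.0127, 0.1898]
tool_rot: [0.773, -0.635, -0.0, 0.001]
contact_force: [-0.7, -0.5, 1.6]
grip_width: 0.0
gripper_force: 0.4
```

```bash
python3 - <<'E'
from ins import *
from h import *
p,r=start(); s=telemetry.read_state(); Rz=Ro.from_euler('z',YAW,degrees=True)
print(Rz.inv().apply(p-np.r_[c,0]),s["contact_force"],s["joint_positions"].round(2))
g=imaging.grab_frame("scene"); print("tip px",proj(g,p))
for a in(0,.03,.06,.1):
  u=np.array([-np.cos(a),0,np.sin(a)]);n=np.array([np.sin(a),0,np.cos(a)]);h=np.array([.088,0,.16])
  print(a,[proj(g,np.r_[c,0]+Rz.apply(h+.176*u+w*n+[0,.129,0])).round(1).tolist() for w in(.044,0)])
gr=cv2.cvtColor(g["pixels"],cv2.COLOR_RGB2GRAY)
# free-edge left corner: lid front-left vertical at columns ~345
for u in(300,320,335,343): print(u,gr[255:292,u].tolist())
E
```

```text
[-3.45758123e-02 -9.63804797e-05  1.89798481e-01] [-0.7327895  -0.45600398  1.57580123] [ 0.43 -0.38 -0.32 -0.   -1.63 -0.23]
tip px [343.74138528 234.5627037 ]
0 [[350.5, 275.7], [349.4, 288.0]]
0.03 [[350.0, 274.0], [349.5, 286.6]]
0.06 [[349.5, 272.3], [349.5, 285.1]]
0.1 [[348.6, 270.0], [349.5, 283.1]]
300 [245, 244, 245, 245, 245, 245, 244, 244, 234, 212, 207, 206, 205, 205, 204, 204, 203, 204, 206, 222, 236, 233, 216, 207, 206, 204, 206, 205, 206, 205, 205, 204, 203, 204, 204, 202, 203]
320 [242, 242, 243, 243, 243, 242, 242, 242, 243, 243, 243, 242, 238, 220, 206, 207, 207, 208, 207, 205, 205, 205, 204, 206, 216, 234, 237, 223, 207, 205, 203, 204, 204, 203, 203, 205, 206]
335 [241, 241, 241, 242, 242, 242, 242, 241, 242, 242, 243, 243, 243, 242, 242, 241, 231, 213, 207, 207, 207, 205, 205, 205, 206, 205, 206, 214, 233, 240, 239, 227, 207, 204, 203, 203, 203]
343 [241, 241, 241, 241, 242, 242, 242, 242, 242, 242, 242, 243, 243, 244, 243, 243, 244, 242, 229, 209, 204, 204, 203, 202, 201, 201, 200, 200, 200, 201, 226, 239, 239, 228, 208, 204, 203]
```

Lid edge now matches ≈0–0.02 rad and was still moving with the press; press on until it stops.

>>> {"api": "servo_tool", "payload": {"commands": [[0,0,0.05,0,0,0,-1],[0,0,0,0,0,0,-1]]}}

```text
time_s: 35.75
position: [0.4478, -0.0127, 0.1887]
tool_rot: [0.773, -0.635, -0.0, 0.0]
contact_force: [-0.5, -0.8, 1.5]
grip_width: 0.0002
gripper_force: 0.6
```

>>> {"api": "servo_tool", "payload": {"commands": [[0,0,0.05,0,0,0,-1],[0,0,0,0,0,0,-1]]}}

```text
time_s: 36.0
position: [0.4478, -0.0127, 0.1874]
tool_rot: [0.773, -0.635, -0.0, 0.001]
contact_force: [-1.4, -1.1, 1.7]
grip_width: -0.0002
gripper_force: 0.6
```

```bash
cat > e.py <<'E'
from h import *
g=imaging.grab_frame("scene"); s=telemetry.read_state(); print(s["position"],s["contact_force"])
gr=cv2.cvtColor(g["pixels"],cv2.COLOR_RGB2GRAY).astype(float)
for u in(300,320,335,343):
    col=gr[250:300,u]; i=np.argmax(col<225); print(u,250+i-1+(col[i-1]-225)/(col[i-1]-col[i]))
E
python3 e.py
```

```text
[ 0.44783649 -0.01264408  0.18734588] [-0.06446349 -0.85827575  1.31413627]
300 263.8235294117647
320 268.44444444444446
335 272.1764705882353
343 274.15
```

>>> {"api": "servo_tool", "payload": {"commands": [[0,0,0.05,0,0,0,-1],[0,0,0,0,0,0,-1]]}}

```text
time_s: 36.3
position: [0.4478, -0.0127, 0.1861]
tool_rot: [0.773, -0.635, -0.0, 0.001]
contact_force: [-0.3, -0.6, 1.1]
grip_width: 0.0001
gripper_force: 0.6
```

>>> {"api": "servo_tool", "payload": {"commands": [[0,0,0.05,0,0,0,-1],[0,0,0,0,0,0,-1]]}}

```text
time_s: 36.55
position: [0.4478, -0.0127, 0.1848]
tool_rot: [0.773, -0.635, -0.0, 0.0]
contact_force: [0.4, -0.5, 0.3]
grip_width: -0.0
gripper_force: 0.5
```

```bash
python3 e.py
```

```text
[ 0.44787794 -0.01262276  0.1848436 ] [-1.17226425 -0.26627906  1.89771575]
300 264.2
320 269.11764705882354
335 273.0
343 275.0
```

>>> {"api": "servo_tool", "payload": {"commands": [[0,0,0.08,0,0,0,-1],[0,0,0,0,0,0,-1]]}}

```text
time_s: 36.85
position: [0.4479, -0.0127, 0.1832]
tool_rot: [0.773, -0.635, -0.0, 0.0]
contact_force: [-0.6, -1.0, 3.7]
grip_width: -0.0001
gripper_force: 1.4
```

>>> {"api": "servo_tool", "payload": {"commands": [[0,0,0.08,0,0,0,-1],[0,0,0,0,0,0,-1]]}}

```text
time_s: 37.1
position: [0.448, -0.0127, 0.1831]
tool_rot: [0.773, -0.634, 0.0, -0.0]
contact_force: [-5.5, 2.3, 11.2]
grip_width: -0.0002
gripper_force: 5.7
```

```bash
python3 e.py
```

```text
[ 0.44801928 -0.01270807  0.18304976] [-5.84261622  1.43081424 11.33029172]
300 264.36842105263156
320 269.42105263157896
335 273.47058823529414
343 275.6470588235294
```

Firm stop at 11 N; the lid edge no longer moves. A bit more press, then retreat and check.

>>> {"api": "servo_tool", "payload": {"commands": [[0,0,0.04,0,0,0,-1],[0,0,0,0,0,0,-1],[0,0,0,0,0,0,-1]]}}

```text
time_s: 37.52
position: [0.4481, -0.0127, 0.183]
tool_rot: [0.773, -0.634, 0.001, -0.001]
contact_force: [-7.4, 3.3, 14.8]
grip_width: -0.0002
gripper_force: 7.7
```

>>> {"api": "servo_tool", "payload": {"commands": [[0,0,-0.3,0,0,0,-1],[0,0,-0.6,0,0,0,-1],[0,0,-1,0,0,0,-1],[0,0,-1,0,0,0,-1],[0,0,-1,0,0,0,-1],[0,0,0,0,0,0,-1]]}}

```text
time_s: 38.28
position: [0.4487, -0.0126, 0.2798]
tool_rot: [0.773, -0.635, 0.001, -0.001]
contact_force: [0.0, -0.3, -0.7]
grip_width: -0.0001
gripper_force: 0.0
```

```bash
python3 e.py
```

```text
[ 0.44831611 -0.01244626  0.27817199] [0.50560867 0.86248325 0.13093537]
300 264.55
320 269.8
335 273.85714285714283
343 276.0
```

```bash
python3 - <<'E'
from h import *
g=imaging.grab_frame("scene"); gr=cv2.cvtColor(g["pixels"],cv2.COLOR_RGB2GRAY)
for u,a in((290,258),(300,261),(320,266),(335,270),(345,272)): print(u,a,gr[a:a+24,u].tolist())
from ins import *
Rz=Ro.from_euler('z',YAW,degrees=True)
for x in(.0,-.088):
  print([proj(g,np.r_[c,0]+Rz.apply([x,.129,z])).round(1).tolist() for z in(.204,.16)])
E
```

```text
290 258 [248, 247, 247, 243, 227, 210, 208, 210, 209, 207, 208, 209, 208, 209, 224, 230, 220, 209, 209, 208, 208, 208, 209, 209]
300 261 [246, 246, 246, 236, 217, 211, 210, 209, 209, 209, 207, 207, 207, 209, 220, 225, 218, 211, 210, 208, 209, 208, 209, 210]
320 266 [244, 244, 244, 237, 222, 212, 210, 211, 210, 210, 209, 209, 210, 209, 218, 230, 223, 211, 208, 207, 208, 208, 208, 208]
335 270 [244, 244, 244, 237, 222, 213, 211, 211, 209, 210, 210, 210, 210, 210, 219, 232, 228, 212, 208, 208, 207, 209, 207, 207]
345 272 [245, 245, 245, 244, 233, 214, 209, 208, 206, 207, 205, 204, 204, 203, 203, 212, 225, 220, 208, 206, 205, 204, 204, 204]
[[312.6, 265.6], [312.6, 278.0]]
[[350.5, 275.7], [349.4, 288.0]]
```

The rim band under the lid is now uniformly thin and parallel along the whole side, so the lid is closed.

```bash
python3 -c "
from cell import workorder
print(workorder.finish_job())"
```

```text
the job is handed in; nothing more can be done
None
```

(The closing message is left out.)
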